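# Start the screw cap on a reagent bottle and hold it one turn on

## Task

Cap the amber bottle in the clamp just one turn, so that it can still vent: pick up the large black screw cap, set it level on the bottle's neck, turn it backward (anticlockwise from above) until it drops off the end of the thread, then forward (clockwise) one turn and no further. Finish still holding the cap there, level and gripped between the fingers, neither let go nor tightened; leave the other things on the bench alone.

Things in the scene. Friction and masses are not known exactly. Their poses are not given: they have to be found in the camera images.
- bottle: Amber glass bottle, 70 mm in diameter, clamped upright by four steel fingers 75 mm high on a round cast foot 140 mm in diameter, 12 mm thick; fixed, does not move or turn. Origin: centre of the foot's underside, on the bottle's axis; z up. Rim of the mouth 154 mm above it. Straight neck (core 41.2 mm in diameter, rim chamfered) down to 27 mm below the rim, then a shoulder widening to 70 mm.
- mouth (a point): Centre of the bottle's rim, on its axis, 154 mm above the bench; axes as bottle. The cap goes on and turns about this axis; a light push down of 5 to 8 N is enough to keep it on the thread and to make it drop. Held off-centre it may hang up at the drop until it is eased sideways by about 1 mm.
- thread_end (a point): Upper end of the neck's thread: 22 mm from the axis in the bottle's +x direction, 6 mm below the rim. Single right-hand thread, 6 mm pitch, 46.8 mm outer diameter, two turns. Turn angle = yaw of cap minus yaw of bottle, anticlockwise positive: going backward, the cap drops as this angle passes 0. After the drop each clockwise turn draws the cap 6 mm down; it turns easily and stays put when let go.
- cap: Loose black ribbed plastic screw cap, 54 mm in diameter, 30 mm high, about 35 g, lying closed end up on the bench; small moulded pointer on top towards its +x. Origin: centre of its lower (open) edge; z up through the closed end. Bore 48.4 mm, 24 mm deep, with one turn of thread of 42.8 mm crest diameter. On the neck it has 0.8 mm sideways and about 1 mm axial play.
- cap_start (a point): Lower end of the cap's inner thread, 23 mm from the cap's axis in its +x direction, 5 mm above its lower edge. Set on the neck before the drop, the cap's lower edge lies 8.5 mm (turn angle just under 0) to 14.5 mm (just over -360 degrees) below the rim, rising 6 mm a turn as it goes backward; if not held level near the top it leans, by up to 7 degrees, its middle sinking 3 mm.
- cap_top (a point): Centre of the cap's closed top, 30 mm above its lower edge. Relative to the rim it is at about +21.5 mm just before the drop, +15.5 mm just after it, +9.5 mm one turn later, and +6 mm when tight (about 1.6 turns after the drop).
- small_cap: Bystander: a smaller black screw cap of another bottle, 34 mm in diameter, 18 mm high, loose. Origin: centre of its underside.
- dish: Bystander: closed clear Petri dish, 60 mm in diameter, 16 mm high, loose. Origin: centre of its underside.
- slide_box: Bystander: grey microscope slide box, 87 x 102 x 34 mm, loose. Origin: centre of its underside.
- rack: Bystander: white rack of green-capped tubes, 60 x 156 mm, 120 mm high, loose. Origin: centre of its underside.
There are look-alikes about, which are no part of the job. What is shaped like the cap but red is not meant.

How it is judged:
By the outcome, as a careful person would: the job done as asked, in the order asked, and still so for the second after the job is handed in, while the arm keeps its last pose, push and grip.
It also fails if it takes over 69 s, if anything falls off the work surface, if the arm or the gripper's body presses on something with over 40 N, if the wrist force passes 120 N, or if a joint passes its speed limit or range.

## Robot

A 6-joint arm with a two-finger parallel gripper is mounted at the origin on the work surface. World frame = base frame: x ahead of the robot, y to its left, z up, the work surface at z = 0. Lengths are in m, angles in rad, forces in N, time in s.
With the tool pointing down it reaches from about 0.2 to 0.875 m from the base axis. Payload 3.4 kg.
Tool frame: the origin (TCP) lies on the centre line of the jaws, within the pads' length; the fingertips stand ahead of it and the grasp point (between the pads) lies 6 mm ahead of it (bot.tip_extent is the z of the fingertips in the tool frame, in m); z points along the fingers, y is the direction in which the jaws open and shut (so a half turn about z gives the same grasp; the last joint's range is limited). The gripper opens to 94 mm and grips with 3 to 60 N. Pads are 16 mm wide; open, the fingers measure 119 mm over their backs; the gripper's body (75 mm by 177 mm) begins 78 mm behind the grasp point.
Start: joints at [0.992, 0.276, 1.505, -0, 1.361, -0.121], TCP at [0.254, 0.516, 0.206] pointing down, gripper open.
Joint ranges: [-2.89, 2.89], [-0.75, 2.08], [0.22, 2.7], [-1.18, 4.32], [0.11, 2.71], [-2.7, 2.7]. Speed limits (rad/s): [2.57, 2.57, 3.14, 3.14, 3.14, 3.14].

## Interface

Orientations are given as a 3x3 rotation matrix whose columns are the frame's x, y, z axes.
In Python, from bench import bot gives the robot as it stands.
- The arm moves only by the tool send_rows, never from a script. Its argument "increments" is text: rows parted by semicolons, each of 5 numbers parted by spaces: the finger opening in m, from 0 to 0.094, then the shift along the tool's x, y, z in m, then the turn about the tool's z in degrees. In form: fingers dx dy dz yaw; .... A call has 1 to 8 rows; each row shifts and turns the commanded pose from where the row before left it, along the tool's axes as they then stand; what a row does not reach is not made up. A row lasts 1/12 s, in which the tool goes at most 41.7 mm and 7.16 degrees, less where a joint would pass 70% of its speed; a pose out of reach is approached as far as the arm can. A call with a gripper value outside its range is refused whole. The fingers move at their own pace and stop on an object; the grip force is fixed at half the most. Time passes only in rows, so rows that do not move let the fingers close. It gives the time, the measured TCP pose, the force and the opening at its end, in the units of the state.
- bot.read_state(): the state, without advancing time (a new reading comes with each control period).
- bot.camera(name): name is "side" or "top" or "wrist"; returns the picture (384x512x3 uint8, red, green, blue); there is no depth.
- bot.camera_info(name): a dict with "vfov" (degrees; the focal length in pixels is half the picture's height over the tangent of half this angle, whatever the lens; pixels are square), "cx", "cy" (the principal point, pixels), "R" (3x3) and "t" (3): a world point X has camera coordinates R X + t. Camera axes: x right, y down, z forward; pixel columns grow to the right and rows downward; lengths in m; the calibration is good to about 2 mm. A picture is of the moment at which its call begins: read the wrist's pose just before it. camera_info takes no time and is no camera call; for the wrist camera it gives the pose at the moment of the call.
- bot.sign_off(): hands the job in, once; it reports no verdict.
The state is a dict: "time_s": time; "joints": joint angles; "joint_velocities": joint speeds; "joint_efforts": joint torques, N m; "position": TCP position; "orientation": TCP orientation; "wrist_force": force on the tool from outside, world axes, zero at the start; "ft_torque": the same for the moment, N m; "opening": opening from 0.0 (shut) to 1.0 (fully open).
Only numpy, scipy, OpenCV 4.12 (cv2) and the standard library are available. Lean on these libraries where they do the work, as an engineer would, in place of code of your own. Each camera call takes 0.05 s, during which the arm holds its last target.

## Working session

There is one attempt and no reset: what is moved stays moved. The work goes in short steps, Python scripts to look and compute and a tool call to move; the robot and the scene stay as the last step left them, time stands still between calls to the robot, and variables do not carry over. Pictures are saved under pics/ and viewed, and the job is handed in when it is done.

Besides the shell and the picture viewer there is one more tool, called after "Request:" as name(argument=value, ...) on one line, values as JSON. send_rows: Moves the arm, as the interface text tells. Its arguments: {"type":"object","properties":{"increments":{"type":"string"}},"required":["increments"]}

```bash
mkdir -p pics; python3 - <<'E'
from bench import bot
import cv2
s=bot.read_state();print(s,bot.tip_extent)
for n in ["side","top","wrist"]:
    print(n,bot.camera_info(n))
    cv2.imwrite(f"pics/{n}0.png",bot.camera(n)[:,:,::-1])
E
```

```text
{'time_s': 0.0, 'joints': array([ 9.92001536e-01,  2.76561235e-01,  1.50611413e+00, -3.25785525e-05,
        1.36068073e+00, -1.20994603e-01]), 'joint_velocities': array([ 2.34329704e-03,  4.62221434e-06,  1.23152824e-04,  6.92834350e-05,
       -3.42643667e-04,  1.26626122e-03]), 'joint_efforts': array([ 7.79228594e-04, -4.04577613e+01, -2.37227547e+01,  7.03904754e-02,
        3.44328547e-02, -1.60460554e-04]), 'position': array([0.25383986, 0.5153102 , 0.20473156]), 'orientation': array([[-8.97029862e-01,  4.41968944e-01, -9.37957112e-04],
       [ 4.41969902e-01,  8.97028637e-01, -1.49364540e-03],
       [ 1.81229511e-04, -1.75439334e-03, -9.99998445e-01]]), 'wrist_force': array([-1.01241793, -0.82679972,  0.34470071]), 'ft_torque': array([-0.0655014 , -0.00921742, -0.02103769]), 'opening': 1.0001595112499442} 0.025
side {'vfov': 52.29579740145549, 'cx': 254.28749406249383, 'cy': 190.53142999495083, 'R': array([[ 0.73165651, -0.68166241, -0.00388612],
       [-0.36104697, -0.38267851, -0.85041298],
       [ 0.57820743,  0.62361327, -0.52610138]]), 't': array([-0.4528167 ,  0.28309706,  0.63905834])}
top {'vfov': 55.98827000944001, 'cx': 256.67429299944894, 'cy': 192.06877639150437, 'R': array([[ 0.01305885, -0.99984438,  0.01186083],
       [-0.99046276, -0.01456161, -0.13700908],
       [ 0.13716047, -0.00995853, -0.99049878]]), 't': array([-0.06908226,  0.57161   ,  1.01759126])}
wrist {'vfov': 59.94228779272391, 'cx': 261.2055608685436, 'cy': 192.3974645132292, 'R': array([[ 4.41684440e-01,  8.97170363e-01, -4.41668918e-04],
       [ 8.74178465e-01, -4.30254497e-01,  2.25151236e-01],
       [ 2.01808987e-01, -9.98318952e-02, -9.74323727e-01]]), 't': array([-0.57443456, -0.02366753,  0.38887839])}
```

View pics/side0.png

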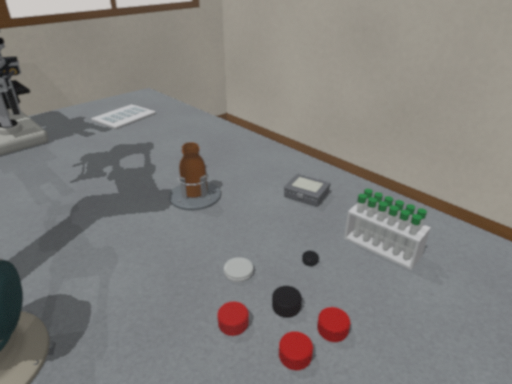

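View pics/top0.png

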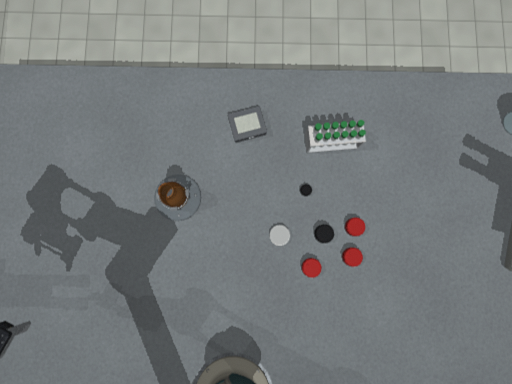

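View pics/wrist0.png

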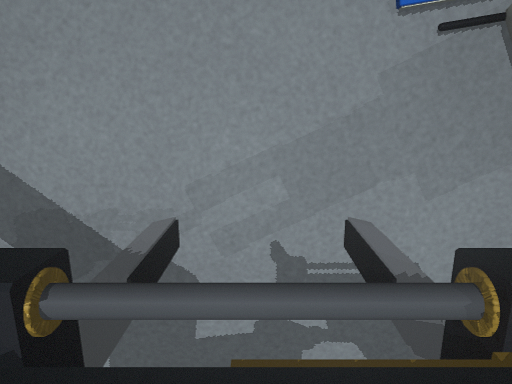

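```bash
cat > h.py <<'E'
import numpy as np,cv2
from bench import bot
def K(i):
    return 192/np.tan(np.radians(i["vfov"]/2))
def ray(i,u,v):
    d=np.array([(u-i["cx"])/K(i),(v-i["cy"])/K(i),1]);R=i["R"];return -R.T@i["t"],R.T@d
def plane(i,u,v,z):
    o,d=ray(i,u,v);return o+d*(z-o[2])/d[2]
def proj(i,X):
    c=i["R"]@np.asarray(X)+i["t"];return np.array([c[0]/c[2]*K(i)+i["cx"],c[1]/c[2]*K(i)+i["cy"]])
E
python3 - <<'E'
from h import *
top=cv2.imread("pics/top0.png");side=cv2.imread("pics/side0.png")
it=bot.camera_info("top");is_=bot.camera_info("side")
for n,im,i in(("top",top,it),("side",side,is_)):
    g=im.max(2)
    m=(g<45).astype(np.uint8)
    k,l,st,ce=cv2.connectedComponentsWithStats(m)
    for j in range(1,k):
        if st[j][4]>40: print(n,st[j],ce[j],plane(i,*ce[j],0.02),plane(i,*ce[j],.015))
cv2.imwrite("pics/tb.png",cv2.resize(top[150:290,130:370],None,fx=3.3,fy=3.3,interpolation=cv2.INTER_CUBIC))
cv2.imwrite("pics/sb.png",cv2.resize(side[130:220,140:240],None,fx=6,fy=6,interpolation=cv2.INTER_CUBIC))
E
```

```text
top [300 185  12  11  94] [305.5        189.61702128] [ 0.5847964  -0.20724317  0.02      ] [ 0.58553351 -0.2079771   0.015     ]
top [315 225  19  18 266] [323.66541353 233.13533835] [ 0.45615314 -0.26007598  0.02      ] [ 0.45628746 -0.26105747  0.015     ]
top [  0 321  13  33 198] [  4.46969697 333.05050505] [0.16528835 0.64149635 0.02      ] [0.16405974 0.64473943 0.015     ]
top [229 374  26  10 174] [239.33333333 379.21264368] [ 0.0490555  -0.01997067  0.02      ] [ 0.04728226 -0.01982708  0.015     ]
side [  0  58  19  19 140] [ 7.         66.87857143] [0.56465831 1.96310452 0.02      ] [0.56916705 1.98617698 0.015     ]
side [ 12  81  17  14 121] [19.04132231 87.99173554] [0.49364998 1.49419119 0.02      ] [0.49751923 1.51304073 0.015     ]
side [  7  90  11  24 114] [ 12.         101.40350877] [0.41275197 1.30817167 0.02      ] [0.41589267 1.32534596 0.015     ]
side [ 2 93  8 15 47] [  5.53191489 100.34042553] [0.39643286 1.34288034 0.02      ] [0.39942659 1.3603672  0.015     ]
side [304 253  13  12 118] [310.05084746 258.3220339 ] [ 0.57463531 -0.21990226  0.02      ] [ 0.57923389 -0.21648947  0.015     ]
side [274 287  27  30 642] [286.54205607 301.53115265] [ 0.45165613 -0.26710417  0.02      ] [ 0.45514719 -0.26411646  0.015     ]
side [  0 290  20  50 450] [  8.58666667 317.77111111] [0.06476264 0.04445788 0.02      ] [0.06476942 0.05025144 0.015     ]
```

View pics/tb.png

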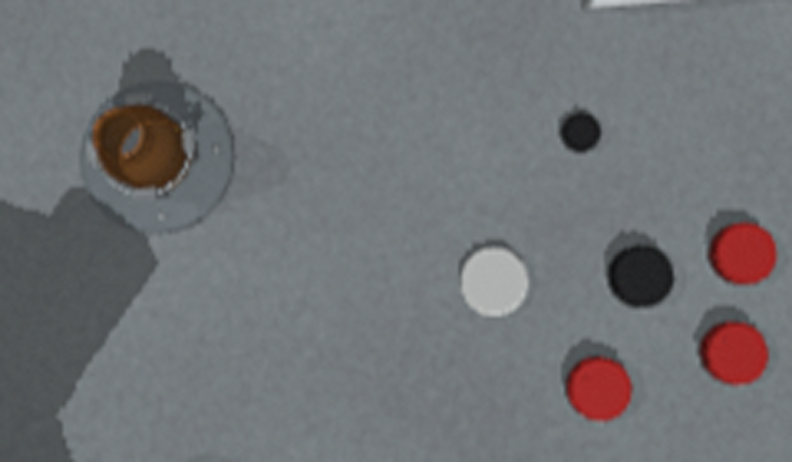

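View pics/sb.png

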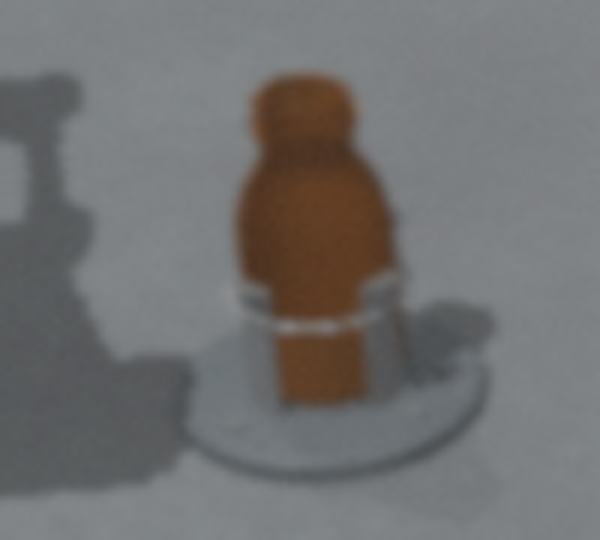

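```bash
python3 - <<'E'
from h import *
it=bot.camera_info("top");iw=bot.camera_info("wrist");s=bot.read_state()
print("foot",plane(it,177.6,197.6,.012)); print("foot side",plane(bot.camera_info("side"),140+338/6,130+385/6,.012))
print("rim", plane(it,130+122/3.3,150+135/3.3,.154))
c=-iw["R"].T@iw["t"]; R=s["orientation"]
print("cam in tool",R.T@(c-s["position"]), "axes in tool", (R.T@iw["R"].T).round(3))
print(np.degrees(np.arctan2(R[1,0],R[0,0])))
E
```

```text
foot [0.55618138 0.17484731 0.012     ]
foot side [0.55647018 0.1624508  0.012     ]
rim [0.55630815 0.17340224 0.154     ]
cam in tool [ 0.06463774 -0.00018911 -0.17915617] axes in tool [[ 0.    -0.974 -0.225]
 [ 1.     0.     0.001]
 [-0.001 -0.225  0.974]]
153.7721106240469
```

Request:
send_rows(increments="0.094 -0.0355 -0.0133 -0.005 0;0.094 -0.0355 -0.0133 -0.005 0;0.094 -0.0355 -0.0133 -0.005 0;0.094 -0.0355 -0.0133 -0.005 0;0.094 -0.0355 -0.0133 0 0;0.094 -0.0355 -0.0133 0 0;0.094 -0.0355 -0.0133 0 0;0.094 -0.0355 -0.0133 0 0")

```text
time_s: 0.82
position: [0.4627, 0.2933, 0.2255]
orientation: [[-0.897, 0.442, -0.0], [0.442, 0.897, 0.0], [0.0, -0.0, -1.0]]
wrist_force: [0.7, 1.2, 0.2]
opening: 1.002
```

Request:
send_rows(increments="0.094 -0.0355 -0.0133 0 0;0.094 -0.0355 -0.0133 0 0;0.094 -0.0355 -0.0133 0 0;0.094 -0.0355 -0.0133 0 0;0.094 -0.0355 -0.0133 0 0;0.094 0 0 0 0;0.094 0 0 0 0;0.094 0 0 0 0")

```text
time_s: 1.48
position: [0.5911, 0.1569, 0.225]
orientation: [[-0.897, 0.443, -0.002], [0.443, 0.897, 0.001], [0.002, -0.0, -1.0]]
wrist_force: [-0.6, 0.2, 0.4]
opening: 0.999
```

```bash
cat >look.py <<'E'
from h import *
import sys,pickle
n=sys.argv[1]; s=bot.read_state(); i=bot.camera_info("wrist"); im=bot.camera("wrist")
cv2.imwrite(f"pics/{n}.png",im[:,:,::-1]); pickle.dump((s,i),open(f"pics/{n}.pkl","wb"))
R=s["orientation"]
print(s["time_s"],s["position"],np.degrees(np.arctan2(R[1,0],R[0,0])),s["wrist_force"],s["opening"],s["joints"][5])
E
python3 look.py w1
```

```text
1.4833 [0.59108331 0.15688553 0.22499328] 153.73298499885954 [-0.6344191   0.20663133  0.41371398] 0.9993884169480042 -0.9672973609381934
```

View pics/w1.png

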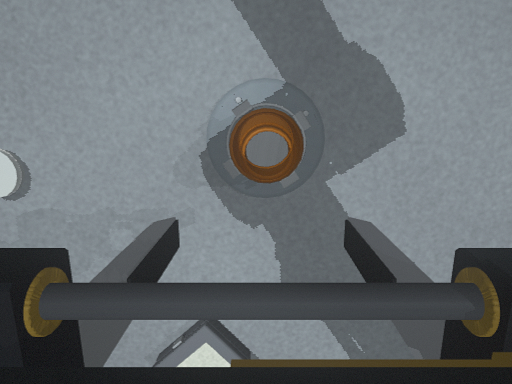

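```bash
python3 - <<'E'
import cv2
im=cv2.imread("pics/w1.png")
cv2.imwrite("pics/w1z.png",cv2.resize(im[95:195,215:315],None,fx=6,fy=6,interpolation=cv2.INTER_CUBIC)*2)
E
```

```text
(no output)
```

View pics/w1z.png

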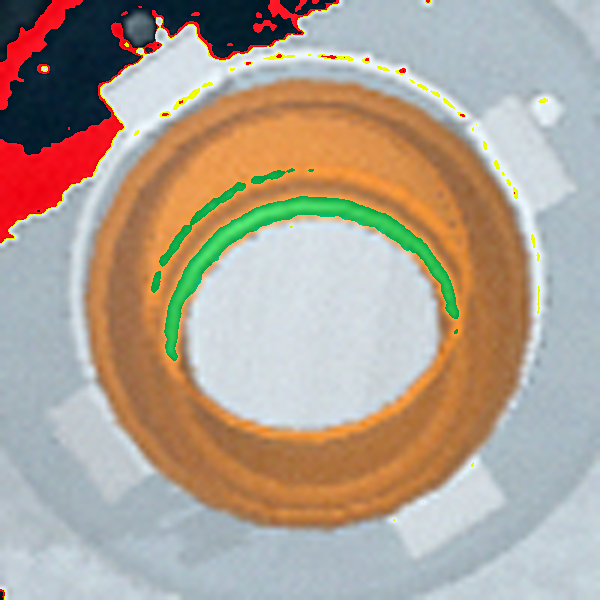

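```bash
python3 - <<'E'
from h import *
import pickle
im=cv2.imread("pics/w1.png"); s,i=pickle.load(open("pics/w1.pkl","rb"))
z=cv2.resize(im[95:195,215:315],None,fx=6,fy=6,interpolation=cv2.INTER_CUBIC)[:,:,2]
z=cv2.createCLAHE(4,(6,6)).apply(z)
cv2.imwrite("pics/w1z2.png",z)
# amber mask -> body circle
b=im.astype(int); m=((b[:,:,2]-b[:,:,0])>35).astype(np.uint8)
c=max(cv2.findContours(m,0,2)[0],key=cv2.contourArea)
print("body",cv2.minEnclosingCircle(c),cv2.fitEllipse(c))
for zz in(.08,.09,.1,.11): print(zz,plane(i,*cv2.fitEllipse(c)[0],zz))
for zz in (.0,.012): print("foot",plane(i,266,138,zz))
for p in ((.556,.173),(.556,.17)):
  print(p,proj(i,[*p,.012]),proj(i,[*p,.1]),proj(i,[*p,.154]))
E
```

```text
body ((266.0992736816406, 145.03790283203125), 37.16745376586914) ((265.9040222167969, 145.10076904296875), (72.41419982910156, 73.33120727539062), 12.165148735046387)
0.08 [0.5600607 0.1774273 0.08     ]
0.09 [0.55923648 0.17766733 0.09      ]
0.1 [0.55841225 0.17790736 0.1       ]
0.11 [0.55758802 0.17814739 0.11      ]
foot [0.55909527 0.17933328 0.        ]
foot [0.55833058 0.17950774 0.012     ]
(0.556, 0.173) [260.1064857  138.68379811] [259.8821432  145.10878241] [259.66816977 151.23680529]
(0.556, 0.17) [257.8008107  139.83352399] [256.92317751 146.57813393] [256.08645968 153.00830926]
```

View pics/w1z2.png

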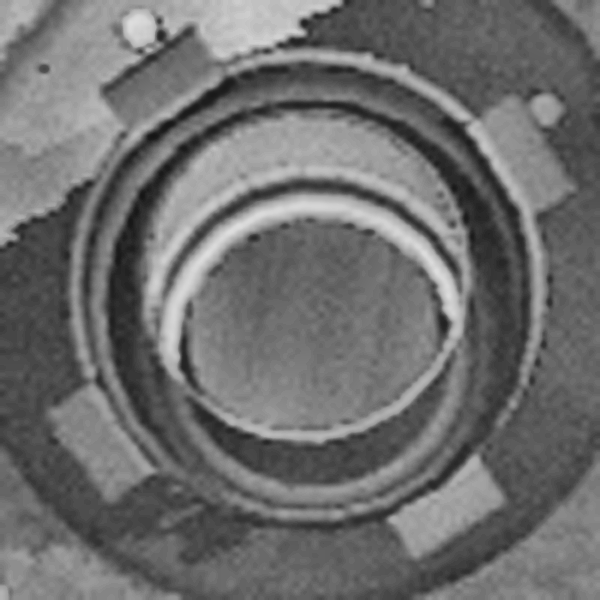

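```bash
python3 - <<'E'
from h import *
import pickle
im=cv2.imread("pics/w1.png"); s,i=pickle.load(open("pics/w1.pkl","rb"))
g=cv2.GaussianBlur(cv2.cvtColor(im,cv2.COLOR_BGR2GRAY),(3,3),0).astype(float)
def radial(P,r0,r1,f=None):
    # edge along radius of circle in world plane
    C=np.array(P);out=[]
    for a in np.arange(0,2*np.pi,np.pi/36):
        rs=np.arange(r0,r1,.0004);v=[]
        for r in rs:
            u=proj(i,C+[r*np.cos(a),r*np.sin(a),0]);v.append(cv2.getRectSubPix(g.astype(np.float32),(1,1),tuple(map(float,u)))[0,0])
        d=np.abs(np.gradient(cv2.GaussianBlur(np.array(v)[:,None],(1,5),1).ravel()));k=d.argmax();out.append((a,rs[k],d[k]))
    return np.array(out)
for z,r0,r1 in((.012,.06,.08),):
    C=np.array([.5585,.179,z])
    for it in range(4):
        o=radial(C,r0,r1);w=o[:,2]>np.percentile(o[:,2],30)
        for _ in range(3):
            A=np.c_[np.cos(o[w,0]),np.sin(o[w,0]),np.ones(w.sum())];x=np.linalg.lstsq(A,o[w,1],rcond=None)[0]
            res=np.abs(np.c_[np.cos(o[:,0]),np.sin(o[:,0]),np.ones(len(o))]@x-o[:,1]);w=res<.0025
        C[:2]+=x[:2];print(C,x[2],w.sum())
# overlay predicted circles
ov=cv2.resize(im,None,fx=5,fy=5,interpolation=cv2.INTER_CUBIC)
for z,r,col in((.012,.07,(0,255,0)),(.154,.0206,(255,255,0)),(.127,.0206,(255,0,255)),(.1,.035,(0,0,255))):
    pts=np.array([proj(i,[C[0]+r*np.cos(a),C[1]+r*np.sin(a),z])*5+2 for a in np.arange(0,6.3,.05)]).astype(int)
    cv2.polylines(ov,[pts],True,col,1)
cv2.imwrite("pics/ov1.png",ov[70*5:205*5,200*5:335*5][:600])
E
```

```text
[0.55968598 0.17726836 0.012     ] 0.0692645235854998 63
[0.55950705 0.17734406 0.012     ] 0.06939677486566223 64
[0.5595574  0.17726207 0.012     ] 0.06937103537561604 65
[0.55953282 0.17731541 0.012     ] 0.06940364707416084 64
```

View pics/ov1.png

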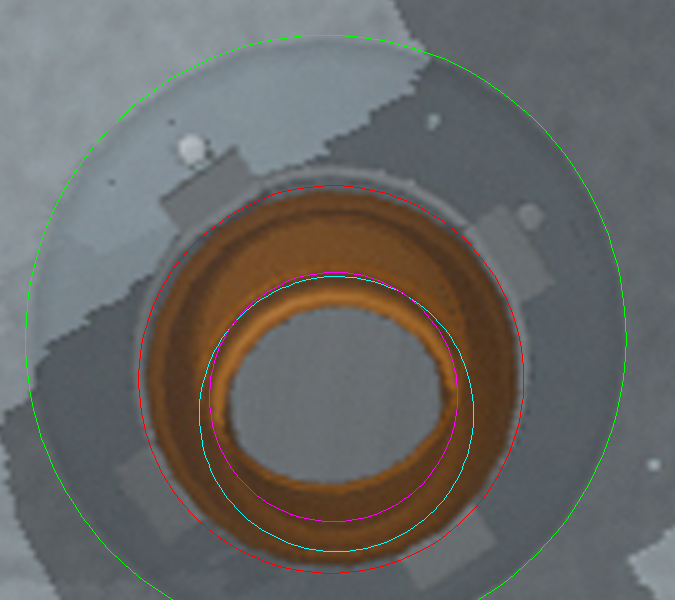

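Request:
send_rows(increments="0.094 -0.0027 -0.0388 0 0;0.094 -0.0027 -0.0388 0 0;0.094 -0.0027 -0.0388 0 0;0.094 -0.0027 -0.0388 0 0;0.094 -0.0027 -0.0388 0 0;0.094 -0.0027 -0.0388 0 0;0.094 -0.0027 -0.0388 0 0;0.094 -0.0027 -0.0388 0 0")

```text
time_s: 2.2
position: [0.4725, -0.1308, 0.226]
orientation: [[-0.898, 0.439, 0.001], [0.439, 0.898, 0.0], [-0.001, 0.0, -1.0]]
wrist_force: [1.2, -0.4, -0.3]
opening: 1.003
```

Request:
send_rows(increments="0.094 -0.0027 -0.0388 0.005 0;0.094 -0.0027 -0.0388 0.005 0;0.094 -0.0027 -0.0388 0.005 0;0.094 0 0 0.01 7.1;0.094 0 0 0.01 7.1;0.094 0 0 0.01 7.1;0.094 0 0 0.01 7.1;0.094 0 0 0.01 7.1")

```text
time_s: 2.87
position: [0.4297, -0.2376, 0.1604]
orientation: [[-0.47, 0.883, 0.001], [0.883, 0.47, 0.0], [-0.0, 0.001, -1.0]]
wrist_force: [-0.3, 0.1, -0.1]
opening: 1.0
```

Request:
send_rows(increments="0.094 0 0 0.01 7.1;0.094 0 0 0.01 7.1;0.094 0 0 0.01 7.1;0.094 0 0 0 7.1;0.094 0 0 0 7.1;0.094 0 0 0 7.1;0.094 0 0 0 7.1;0.094 0 0 0 7.1")

```text
time_s: 3.53
position: [0.4299, -0.2374, 0.1309]
orientation: [[0.481, 0.877, 0.0], [0.877, -0.481, 0.0], [0.0, 0.0, -1.0]]
wrist_force: [-0.0, 0.5, -0.3]
opening: 0.996
```

Request:
send_rows(increments="0.094 0 0 0 7.1;0.094 0 0 0 7.1;0.094 0 0 0 7.1;0.094 0 0 0 7.1;0.094 0 0 0 7.1;0.094 0 0 0 7.1;0.094 0 0 0 7.1;0.094 0 0 0 7.1")

```text
time_s: 4.2
position: [0.4299, -0.2374, 0.1309]
orientation: [[0.997, 0.078, 0.001], [0.078, -0.997, 0.0], [0.001, -0.0, -1.0]]
wrist_force: [0.2, 0.3, -0.1]
opening: 0.998
```

Request:
send_rows(increments="0.094 0 0 0 7.1;0.094 0 0 0 7.1;0.094 0 0 0 7.1;0.094 0 0 0 7.1;0.094 0 0 0 7.1;0.094 0 0 0 7.1;0.094 0 0 0 2;0.094 0 0 0 0")

```text
time_s: 4.87
position: [0.4298, -0.2375, 0.1309]
orientation: [[0.768, -0.64, 0.0], [-0.64, -0.768, 0.0], [0.0, -0.0, -1.0]]
wrist_force: [0.3, -0.5, -0.5]
opening: 0.999
```

```bash
python3 look.py w2
```

```text
4.8667 [ 0.42984433 -0.23752439  0.13089785] -39.82603788627825 [ 0.27252569 -0.52937632 -0.45922189] 0.9987550236761332 1.6187459779100415
```

View pics/w2.png

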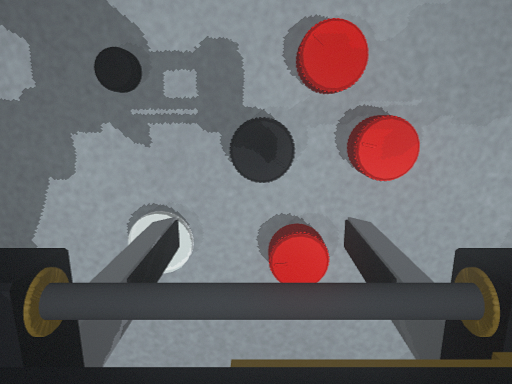

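```bash
python3 - <<'E'
from h import *
import pickle
im=cv2.imread("pics/w2.png"); s,i=pickle.load(open("pics/w2.pkl","rb"))
m=(im.max(2)<70).astype(np.uint8)
k,l,st,ce=cv2.connectedComponentsWithStats(m)
for j in range(1,k):
    if st[j][4]>800: print(st[j],ce[j])
j=l[150,262]; c=cv2.findContours((l==j).astype(np.uint8),0,2)[0][0]
e=cv2.fitEllipse(c);print(e)
R=s["orientation"]
for z in(.015,.02,.03):
    P=plane(i,*e[0],z);print(z,P,R.T@(P-s["position"]))
z=cv2.resize(im[105:190,220:305],None,fx=7,fy=7,interpolation=cv2.INTER_CUBIC)
z=np.clip(z.astype(float)*4-60,0,255).astype(np.uint8)
cv2.imwrite("pics/w2z.png",z)
E
```

```text
[  94   47   48   46 1709] [117.52018724  69.46050322]
[ 230  117   64   65 3271] [261.57291348 149.29807398]
[    0   220   512   164 32113] [244.52530128 319.61504687]
((261.5476379394531, 149.33555603027344), (63.10173034667969, 64.1264877319336), 175.40890502929688)
0.015 [ 0.45731904 -0.26053855  0.015     ] [0.03581964 0.00012814 0.11590409]
0.02 [ 0.45770859 -0.2608646   0.02      ] [0.03632851 0.00012691 0.11090418]
0.03 [ 0.45848769 -0.26151672  0.03      ] [0.03734627 0.00012445 0.10090436]
```

View pics/w2z.png

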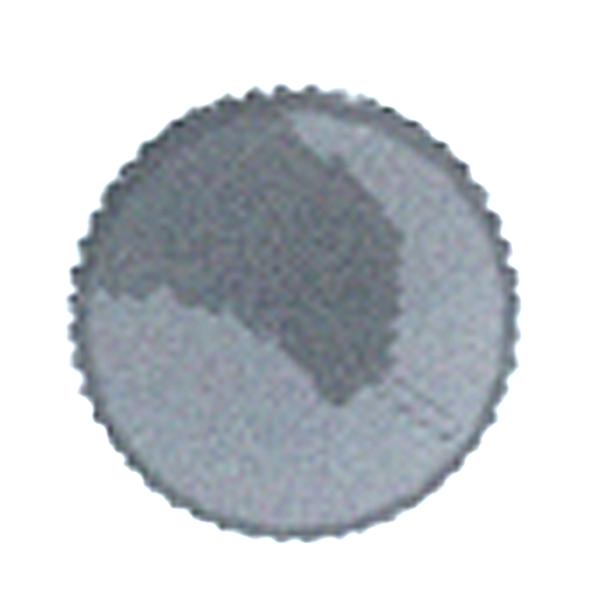

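Request:
send_rows(increments="0.094 0.0368 0.0001 0 0;0.094 0 0 0.025 0;0.094 0 0 0.025 0;0.094 0 0 0.025 0;0.094 0 0 0.0229 0;0.094 0 0 0 0;0 0 0 0 0;0 0 0 0 0")

```text
time_s: 5.58
position: [0.4588, -0.263, 0.0338]
orientation: [[0.768, -0.641, 0.002], [-0.641, -0.768, -0.001], [0.002, -0.0, -1.0]]
wrist_force: [-0.6, -0.1, 0.3]
opening: 0.894
```

Request:
send_rows(increments="0 0 0 0 0;0 0 0 0 0;0 0 0 0 0;0 0 0 0 0")

```text
time_s: 5.92
position: [0.4583, -0.2632, 0.0335]
orientation: [[0.767, -0.642, 0.001], [-0.642, -0.767, -0.001], [0.002, -0.0, -1.0]]
wrist_force: [0.1, 0.2, 0.5]
opening: 0.611
```

Request:
send_rows(increments="0 0 0 0 0;0 0 0 0 0;0 0 0 0 0")

```text
time_s: 6.17
position: [0.4579, -0.263, 0.0327]
orientation: [[0.767, -0.642, 0.0], [-0.642, -0.767, 0.0], [0.0, -0.0, -1.0]]
wrist_force: [0.7, -0.5, -0.7]
opening: 0.398
```

```bash
python3 look.py w3; python3 -c "
from h import *
s=bot.read_state();print(s['joints'],s['joint_velocities'])"
```

```text
6.1667 [ 0.45790078 -0.26295833  0.03272518] -39.93247358952881 [ 0.68730959 -0.49727546 -0.65496325] 0.39826169312597376 1.6144967519830193
[-6.53181704e-01  3.63955237e-01  1.85492123e+00  1.18707728e-04
  9.22728970e-01  1.61450165e+00] [-3.91718119e-04  2.20711504e-03  9.57634757e-04  4.17739553e-04
  4.76109259e-04 -4.27836760e-05]
```

View pics/w3.png

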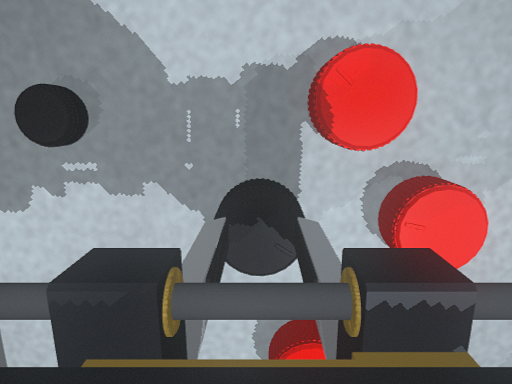

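Request:
send_rows(increments="0.094 0 0 0 0;0.094 0 0 0 0;0.094 0 0 0 0;0.094 0 0 0 0")

```text
time_s: 6.55
position: [0.4579, -0.2629, 0.0326]
orientation: [[0.767, -0.642, -0.0], [-0.642, -0.767, 0.0], [-0.0, -0.0, -1.0]]
wrist_force: [1.0, 0.6, -0.1]
opening: 0.599
```

```bash
python3 look.py w4;python3 - <<'E'
from h import *
import pickle
im=cv2.imread("pics/w4.png"); s,i=pickle.load(open("pics/w4.pkl","rb"))
m=(im.max(2)<60).astype(np.uint8);m[282:]=0;m[:,:180]=0;m[:,345:]=0
c=max(cv2.findContours(m,0,2)[0],key=cv2.contourArea)
print(cv2.boundingRect(c),cv2.fitEllipse(c))
R=s["orientation"]
for u in ((260,228),cv2.fitEllipse(c)[0]):
  P=plane(i,*u,.03);print(P,R.T@(P-s["position"]))
print(proj(i,s["position"]+R@[0,0,.003]))
E
```

```text
6.55 [ 0.4578615  -0.26286713  0.03258218] -39.92963067349109 [ 0.97631888  0.57179693 -0.07141558] 0.5992987783813222 1.6145107408622033
(213, 179, 93, 96) ((258.91546630859375, 226.0790252685547), (86.57003021240234, 92.61498260498047), 122.292724609375)
[ 0.46008542 -0.2637675   0.03      ] [ 0.00228375 -0.00073668  0.00258185]
[ 0.46137556 -0.26403603  0.03      ] [ 0.00344543 -0.00135883  0.00258171]
[261.28015488 231.51239782]
```

View pics/w4.png

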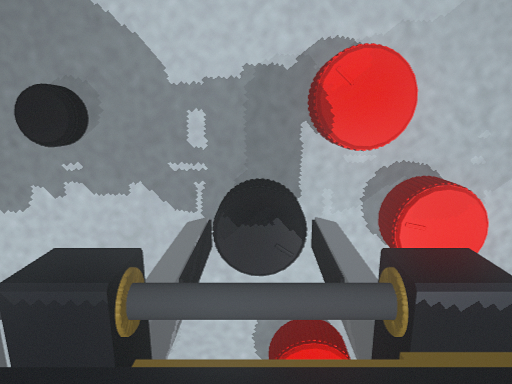

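```bash
python3 - <<'E'
from h import *
import pickle
for n in("w3","w4"):
    s,i=pickle.load(open(f"pics/{n}.pkl","rb"));R=s["orientation"];h=s["opening"]*.047
    for x in(-.008,.008):
        for z in(-.02,0.,.025): print(n,x,z,[proj(i,s["position"]+R@[x,y,z]).round(0) for y in(-h-.012,-h,h,h+.012)])
    im=cv2.imread(f"pics/{n}.png")[170:300,170:350]
    cv2.imwrite(f"pics/{n}z.png",np.clip(cv2.resize(im,None,fx=4,fy=4,interpolation=cv2.INTER_CUBIC).astype(float)*3-40,0,255).astype(np.uint8))
E
```

```text
w3 -0.008 -0.02 [array([202., 261.]), array([225., 261.]), array([298., 261.]), array([321., 261.])]
w3 -0.008 0.0 [array([208., 246.]), array([229., 246.]), array([294., 246.]), array([315., 246.])]
w3 -0.008 0.025 [array([214., 231.]), array([232., 231.]), array([290., 232.]), array([309., 232.])]
w3 0.008 -0.02 [array([200., 232.]), array([224., 232.]), array([298., 232.]), array([322., 232.])]
w3 0.008 0.0 [array([207., 220.]), array([228., 220.]), array([295., 220.]), array([316., 220.])]
w3 0.008 0.025 [array([213., 208.]), array([232., 208.]), array([291., 208.]), array([310., 208.])]
w4 -0.008 -0.02 [array([183., 261.]), array([207., 261.]), array([316., 261.]), array([339., 262.])]
w4 -0.008 0.0 [array([191., 246.]), array([212., 246.]), array([310., 247.]), array([331., 247.])]
w4 -0.008 0.025 [array([199., 232.]), array([218., 232.]), array([305., 232.]), array([323., 232.])]
w4 0.008 -0.02 [array([182., 232.]), array([205., 232.]), array([317., 232.]), array([341., 232.])]
w4 0.008 0.0 [array([190., 220.]), array([211., 220.]), array([311., 220.]), array([333., 220.])]
w4 0.008 0.025 [array([198., 208.]), array([217., 208.]), array([306., 208.]), array([324., 208.])]
```

View pics/w3z.png

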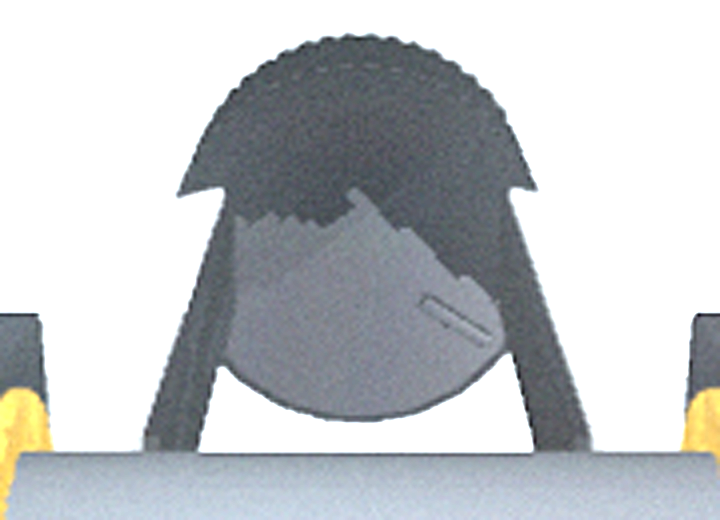

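View pics/w4z.png

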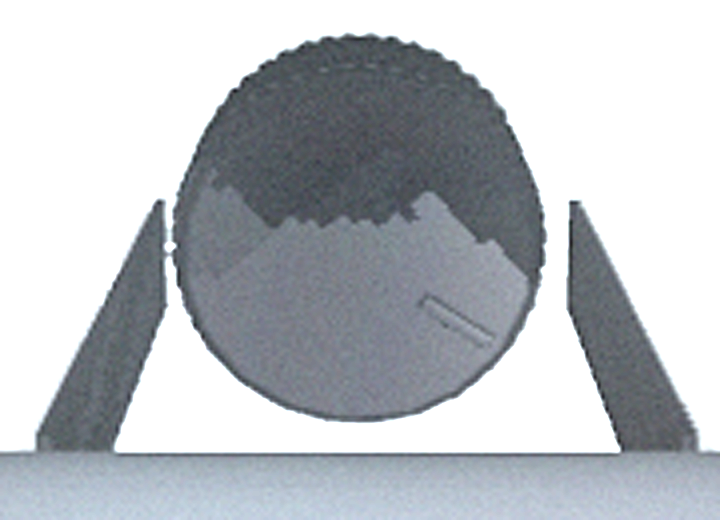

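Request:
send_rows(increments="0.08 0.001 -0.0005 0 0;0.08 0 0 0 0;0.08 0 0 0.005 0;0.08 0 0 0 0")

```text
time_s: 6.93
position: [0.4585, -0.2628, 0.0269]
orientation: [[0.767, -0.642, -0.001], [-0.642, -0.767, 0.001], [-0.001, -0.0, -1.0]]
wrist_force: [-0.3, 0.5, 0.2]
opening: 0.85
```

Request:
send_rows(increments="0.08 0 0 0.004 0;0.08 0 0 0 0")

```text
time_s: 7.1
position: [0.4585, -0.2628, 0.0229]
orientation: [[0.767, -0.642, -0.001], [-0.642, -0.767, 0.001], [-0.001, -0.0, -1.0]]
wrist_force: [-0.3, -0.6, -0.6]
opening: 0.852
```

```bash
python3 look.py w5; python3 -c "
from h import *
cv2.imwrite('pics/side5.png',cv2.resize(bot.camera('side')[200:380,180:420,::-1],None,fx=3.3,fy=3.3,interpolation=cv2.INTER_CUBIC))"
```

```text
7.1 [ 0.45849152 -0.26280701  0.02286749] -39.92937680945945 [-0.30771907 -0.57880884 -0.60184159] 0.8516033737232573 1.615370850184757
```

View pics/w5.png

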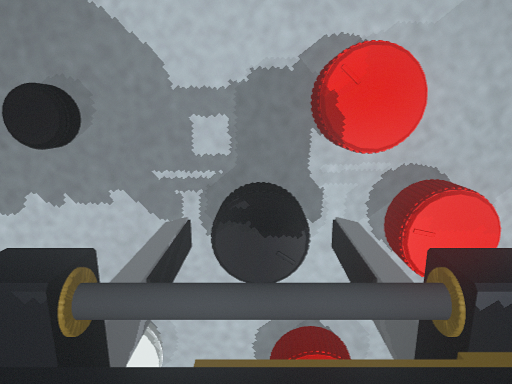

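View pics/side5.png

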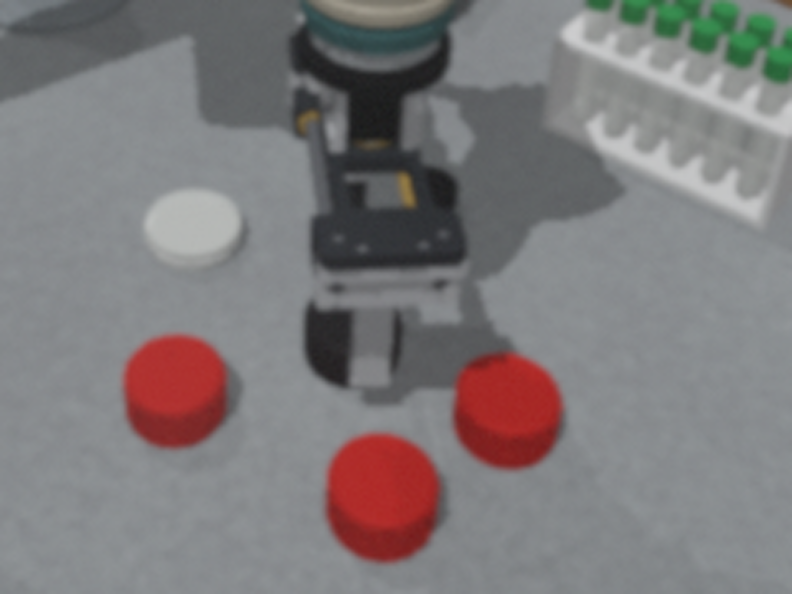

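```bash
python3 - <<'E'
from h import *
s=bot.read_state();i=bot.camera_info("side");R=s["orientation"]
for y in(-.052,-.04,.04,.052):
  for z in (-.01,0,.01,.025): print(y,z,((proj(i,s["position"]+R@[0,y,z])-[180,200])*3.3).round())
E
```

```text
-0.052 -0.01 [345. 242.]
-0.052 0 [344. 254.]
-0.052 0.01 [344. 267.]
-0.052 0.025 [343. 285.]
-0.04 -0.01 [347. 257.]
-0.04 0 [347. 269.]
-0.04 0.01 [346. 281.]
-0.04 0.025 [345. 299.]
0.04 -0.01 [365. 364.]
0.04 0 [365. 376.]
0.04 0.01 [364. 389.]
0.04 0.025 [362. 408.]
0.052 -0.01 [368. 382.]
0.052 0 [368. 394.]
0.052 0.01 [367. 407.]
0.052 0.025 [365. 426.]
```

Request:
send_rows(increments="0.08 0 0 0.005 0;0.08 0 0 0 0")

```text
time_s: 7.37
position: [0.4586, -0.2629, 0.018]
orientation: [[0.767, -0.642, -0.001], [-0.642, -0.767, 0.001], [-0.001, -0.0, -1.0]]
wrist_force: [0.8, -0.3, 0.2]
opening: 0.848
```

Request:
send_rows(increments="0.08 0 0 0.004 0;0.08 0 0 0 0")

```text
time_s: 7.53
position: [0.4586, -0.2629, 0.014]
orientation: [[0.767, -0.642, -0.001], [-0.642, -0.767, 0.001], [-0.001, -0.0, -1.0]]
wrist_force: [-0.6, -0.2, -0.3]
opening: 0.851
```

```bash
python3 look.py w6; python3 -c "
from h import *
cv2.imwrite('pics/side6.png',cv2.resize(bot.camera('side')[200:380,180:420,::-1],None,fx=3.3,fy=3.3,interpolation=cv2.INTER_CUBIC))"
```

```text
7.5333 [ 0.45858584 -0.26288659  0.01399362] -39.92831285085738 [-0.60554914 -0.17215588 -0.27301447] 0.8514140939721818 1.6153836053961879
```

View pics/w6.png

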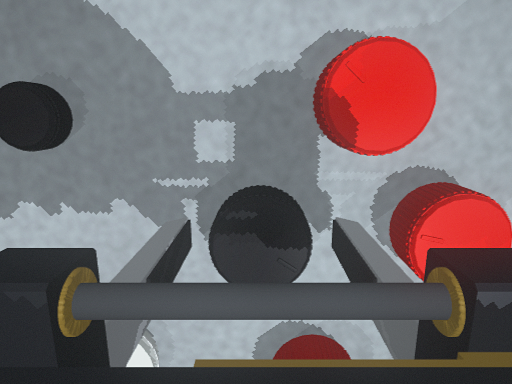

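View pics/side6.png

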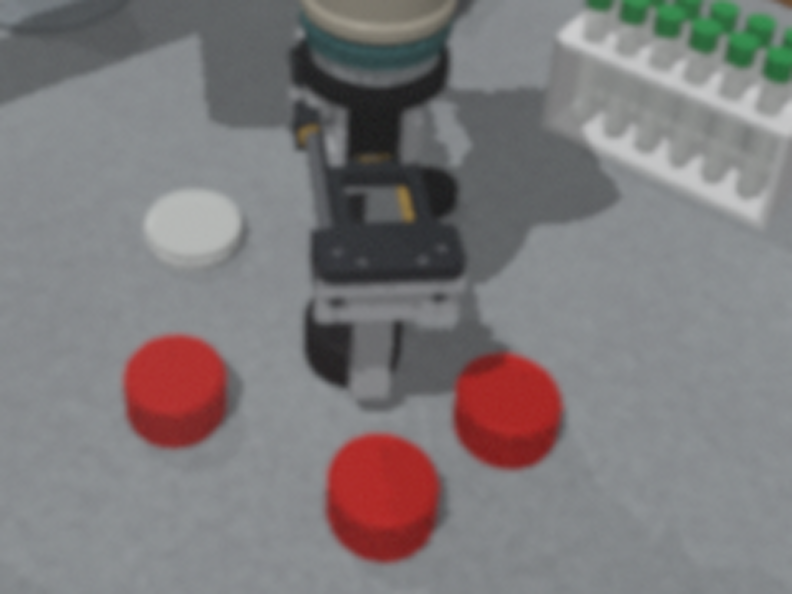

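```bash
python3 - <<'E'
from h import *
import pickle
s,i=pickle.load(open("pics/w6.pkl","rb"));R=s["orientation"];im=cv2.imread("pics/w6.png")
m=((im.max(2)<62)).astype(np.uint8);m[280:]=0;m[:,:195]=0;m[:,325:]=0
c=max(cv2.findContours(m,0,2)[0],key=cv2.contourArea)[:,0]
for zc in (.015,.02,.025,.028):
    P=np.array([R.T@(plane(i,*p,zc)-s["position"]) for p in c if p[1]<276])
    # side points only & bottom? algebraic circle fit
    A=np.c_[2*P[:,:2],np.ones(len(P))];x=np.linalg.lstsq(A,(P[:,:2]**2).sum(1),rcond=None)[0]
    print(zc,x[:2],np.sqrt(x[2]+x[:2]@x[:2]))
E
```

```text
0.015 [ 0.00015636 -0.00156596] 0.02648528864801519
0.02 [ 0.00200117 -0.00152011] 0.025741541619455303
0.025 [ 0.00384599 -0.00147426] 0.024997794590895423
0.028 [ 0.00495287 -0.00144676] 0.02455154637375949
```

```bash
python3 - <<'E'
from h import *
import pickle
s,i=pickle.load(open("pics/w6.pkl","rb"));R=s["orientation"];im=cv2.imread("pics/w6.png")
z=np.clip(cv2.resize(im,None,fx=6,fy=6,interpolation=cv2.INTER_CUBIC).astype(float)*3-60,0,255).astype(np.uint8)
for x0,col in((0,(0,255,0)),(.002,(0,0,255))):
  for zz in (.03,0):
    p=np.array([proj(i,np.append((s["position"]+R@[x0+.027*np.cos(a),-.001+.027*np.sin(a),0])[:2],zz))*6+3 for a in np.arange(0,6.3,.05)]).astype(int)
    cv2.polylines(z,[p],True,col,1)
cv2.imwrite("pics/w6z.png",z[175*6:285*6][:600,200*6:325*6])
E
```

```text
(no output)
```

View pics/w6z.png

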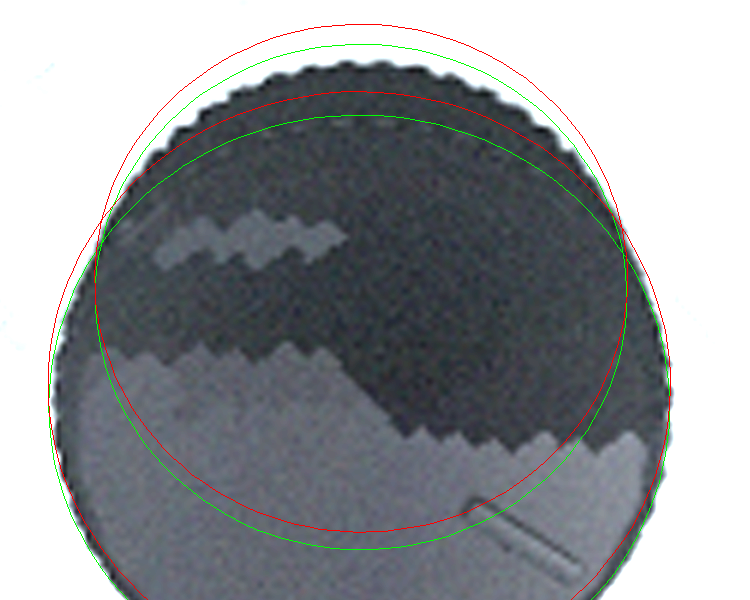

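Request:
send_rows(increments="0.08 -0.001 -0.001 0.001 0;0 0 0 0 0;0 0 0 0 0;0 0 0 0 0;0 0 0 0 0;0 0 0 0 0;0 0 0 0 0;0 0 0 0 0")

```text
time_s: 8.3
position: [0.4589, -0.2618, 0.0137]
orientation: [[0.767, -0.642, 0.0], [-0.642, -0.767, -0.0], [0.0, -0.0, -1.0]]
wrist_force: [1.0, 0.6, 0.5]
opening: 0.568
```

Request:
send_rows(increments="0 0 0 0 0;0 0 0 0 0;0 0 0 0 0")

```text
time_s: 8.55
position: [0.4589, -0.2618, 0.0137]
orientation: [[0.767, -0.642, 0.0], [-0.642, -0.767, -0.0], [0.0, -0.0, -1.0]]
wrist_force: [-1.0, -0.0, 1.6]
opening: 0.57
```

Request:
send_rows(increments="0 0 0 -0.01 0;0 0 0 -0.03 0;0 0 0 -0.04 0;0 0 0 -0.04 0;0 0 0 -0.04 0;0 0 0 -0.04 0;0 -0.0227 -0.0309 -0.006 0;0 -0.0227 -0.0309 0 0")

```text
time_s: 9.22
position: [0.4658, -0.1869, 0.2241]
orientation: [[0.764, -0.645, 0.008], [-0.645, -0.764, -0.004], [0.009, -0.002, -1.0]]
wrist_force: [1.2, 0.4, -1.4]
opening: 0.568
```

Request:
send_rows(increments="0 -0.0227 -0.0309 0 0;0 -0.0227 -0.0309 0 0;0 -0.0227 -0.0309 0 0;0 -0.0227 -0.0309 0 0;0 -0.0227 -0.0309 0 0;0 -0.0227 -0.0309 0 0;0 -0.0227 -0.0309 0 0;0 -0.0227 -0.0309 0 0")

```text
time_s: 9.88
position: [0.4826, 0.1228, 0.2204]
orientation: [[0.767, -0.642, 0.001], [-0.642, -0.767, 0.0], [0.001, -0.001, -1.0]]
wrist_force: [0.5, -0.4, -1.1]
opening: 0.572
```

Request:
send_rows(increments="0 -0.0227 -0.0309 0 0;0 -0.0227 -0.0309 0 0;0 -0.0227 -0.0309 0 0;0 0 0 0 0;0 0 0 0 0;0 0 0 0 0")

```text
time_s: 10.38
position: [0.4899, 0.2353, 0.2198]
orientation: [[0.767, -0.641, -0.0], [-0.641, -0.767, -0.001], [0.0, 0.001, -1.0]]
wrist_force: [0.1, 0.1, -1.5]
opening: 0.57
```

```bash
python3 look.py w7
```

```text
10.3833 [0.4899422  0.23530776 0.21981783] -39.88269568086648 [ 0.11256834  0.1273226  -1.54874266] 0.5695015073713613 2.5872468762716285
```

View pics/w7.png

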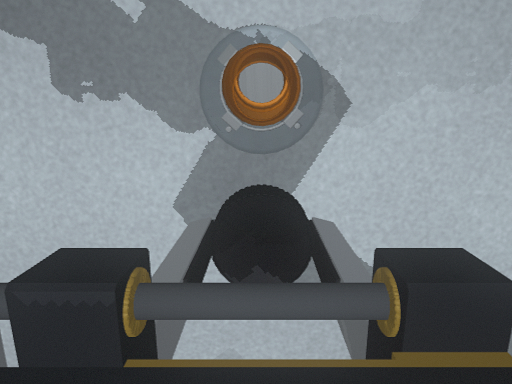

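```bash
cat > fit.py <<'E'
from h import *
import pickle
def radial(g,i,P,r0,r1,q=30,tol=.002,n=4):
    C=np.array(P,float)
    for it in range(n):
        o=[]
        for a in np.arange(0,2*np.pi,np.pi/45):
            rs=np.arange(r0,r1,.0003)
            v=np.array([cv2.getRectSubPix(g,(1,1),tuple(map(float,proj(i,C+[r*np.cos(a),r*np.sin(a),0]))))[0,0] for r in rs])
            d=np.abs(np.gradient(cv2.GaussianBlur(v[:,None],(1,9),1.5).ravel()));k=d.argmax();o.append((a,rs[k],d[k]))
        o=np.array(o);w=o[:,2]>np.percentile(o[:,2],q);A=np.c_[np.cos(o[:,0]),np.sin(o[:,0]),np.ones(len(o))]
        for _ in range(4):
            x=np.linalg.lstsq(A[w],o[w,1],rcond=None)[0];w=np.abs(A@x-o[:,1])<tol
        C[:2]+=x[:2]
    return C,x[2],w.sum()
E
python3 - <<'E'
from fit import *
s,i=pickle.load(open("pics/w7.pkl","rb"));im=cv2.imread("pics/w7.png")
g=cv2.GaussianBlur(im,(3,3),0)[:,:,2].astype(np.float32)
d=(im[:,:,2].astype(np.float32)-im[:,:,0]); d=cv2.GaussianBlur(d,(3,3),0)
print("foot",radial(g,i,[.5595,.1773,.012],.062,.078))
print("foot0",radial(g,i,[.5595,.1773,.0],.062,.078))
for z in(.08,.09,.1): print("body",radial(d,i,[.5595,.1773,z],.028,.042))
C=[.5595,.1773]
f=7
z=np.clip(cv2.resize(im,None,fx=f,fy=f,interpolation=cv2.INTER_CUBIC).astype(float)*1.5-10,0,255).astype(np.uint8)
z2=z.copy()
for zz,r,col in((.154,.0206,(255,255,0)),(.012,.07,(0,255,0)),(.148,.0234,(255,0,255))):
    p=np.array([proj(i,[C[0]+r*np.cos(a),C[1]+r*np.sin(a),zz])*f+f/2 for a in np.arange(0,6.3,.05)]).astype(int)
    cv2.polylines(z2,[p],True,col,1)
sl=(slice(40*f,127*f),slice(218*f,305*f))
cv2.imwrite("pics/w7z.png",z[sl][:600]);cv2.imwrite("pics/w7o.png",z2[sl][:600])
E
```

```text
foot (array([0.55983397, 0.17752634, 0.012     ]), np.float64(0.06926635930571252), np.int64(81))
foot0 (array([0.56041801, 0.17699126, 0.        ]), np.float64(0.07140238696592113), np.int64(82))
body (array([0.56074036, 0.17676266, 0.08      ]), np.float64(0.03591000000000007), np.int64(90))
body (array([0.56012479, 0.17729268, 0.09      ]), np.float64(0.03476666666666673), np.int64(90))
body (array([0.5594547 , 0.17781292, 0.1       ]), np.float64(0.03366666666666671), np.int64(90))
```

View pics/w7z.png

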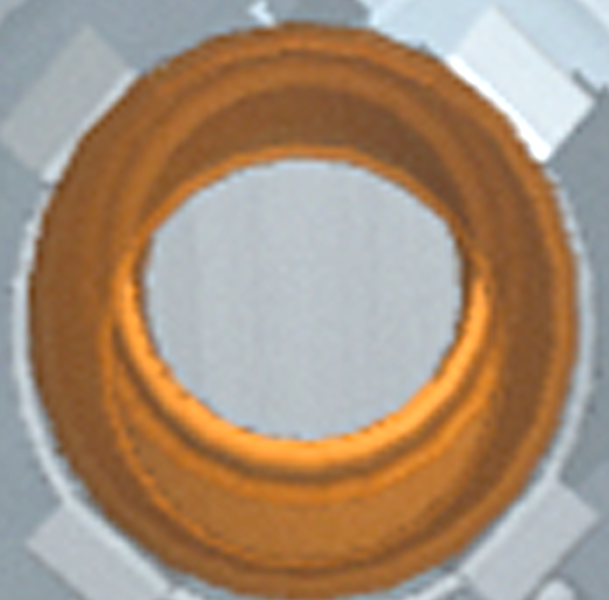

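View pics/w7o.png

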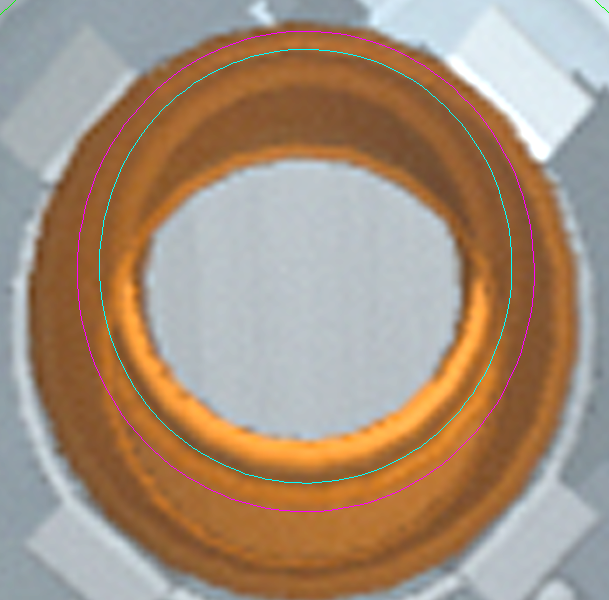

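Request:
send_rows(increments="0 0.0304 -0.0001 0 0;0 0.0304 -0.0001 0 0;0 0.0303 -0.0001 0 0;0 0 0 0.015 0;0 0 0 0.015 0;0 0 0 0.015 0;0 0 0 0 0;0 0 0 0 0")

```text
time_s: 11.1
position: [0.5599, 0.1757, 0.1744]
orientation: [[0.765, -0.644, -0.002], [-0.644, -0.765, -0.001], [-0.001, 0.001, -1.0]]
wrist_force: [0.0, 0.8, -0.8]
opening: 0.568
```

```bash
python3 look.py w8; python3 -c "
from h import *
cv2.imwrite('pics/side8.png',cv2.resize(bot.camera('side')[90:230,110:290,::-1],None,fx=4.2,fy=4.2,interpolation=cv2.INTER_CUBIC))
cv2.imwrite('pics/top8.png',cv2.resize(bot.camera('top')[150:240,130:240,::-1],None,fx=6,fy=6,interpolation=cv2.INTER_CUBIC))"
```

```text
11.1 [0.55992728 0.17572136 0.17439282] -40.058082247321884 [ 0.01226171  0.77607842 -0.83965285] 0.5682313875316788 2.455706505711787
```

View pics/side8.png

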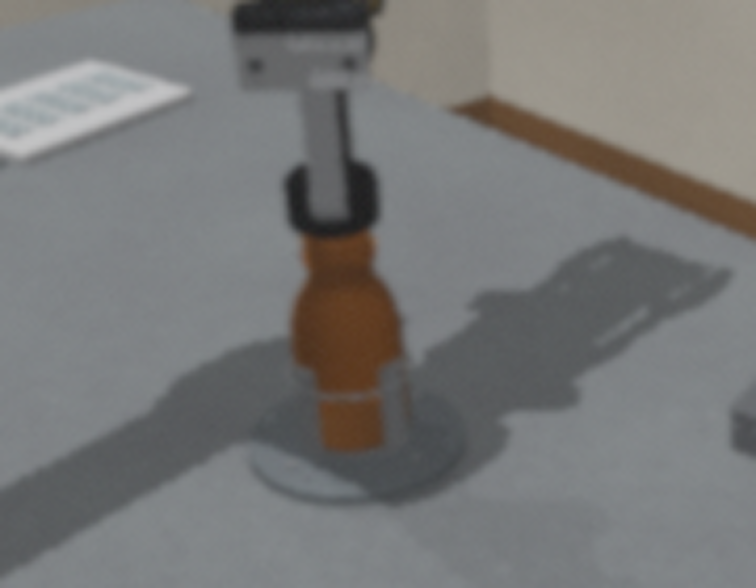

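View pics/w8.png

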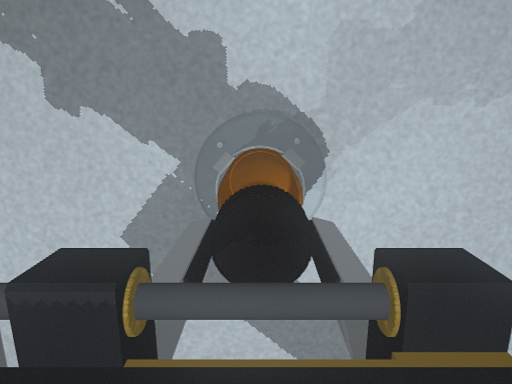

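Request:
send_rows(increments="0 -0.0009 -0.0011 0 0;0 0 0 0 0;0 0 0 0 0")

```text
time_s: 11.5
position: [0.5607, 0.1791, 0.1753]
orientation: [[0.767, -0.642, 0.001], [-0.642, -0.767, 0.0], [0.001, -0.001, -1.0]]
wrist_force: [-0.1, 0.6, -0.5]
opening: 0.568
```

```bash
python3 look.py w9; python3 - <<'E'
from fit import *
s,i=pickle.load(open("pics/w9.pkl","rb"));im=cv2.imread("pics/w9.png")
f=6;z=np.clip(cv2.resize(im,None,fx=f,fy=f,interpolation=cv2.INTER_CUBIC).astype(float)*2-20,0,255).astype(np.uint8)
R=s["orientation"];p0=s["position"]
for C,zz,r,col in(((.5598,.1775),.012,.07,(0,255,0)),((.5598,.1775),.09,.035,(0,255,255)),(p0[:2],p0[2]-.0137,.027,(0,0,255)),(p0[:2],p0[2]+.0163,.027,(255,0,255))):
    p=np.array([proj(i,[C[0]+r*np.cos(a),C[1]+r*np.sin(a),zz])*f+f/2 for a in np.arange(0,6.3,.05)]).astype(int)
    cv2.polylines(z,[p],True,col,1)
cv2.imwrite("pics/w9o.png",cv2.resize(z[100*f:290*f,190*f:335*f],None,fx=.52,fy=.52,interpolation=cv2.INTER_AREA))
E
```

```text
11.5 [0.56065763 0.17912122 0.17532917] -39.90737323986904 [-0.0593071   0.56397959 -0.51310757] 0.5676389498776214 2.458285245700016
```

View pics/w9o.png

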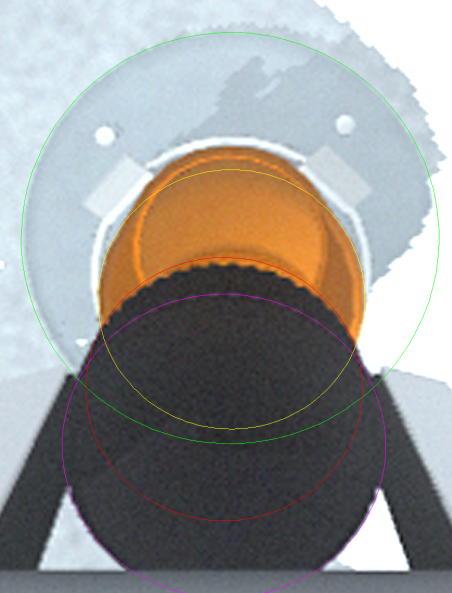

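Request:
send_rows(increments="0 0.0011 0.0018 0 0;0 0 0 0 0;0 0 0 0 0;0 0 0 0 0")

```text
time_s: 11.88
position: [0.5601, 0.1768, 0.1746]
orientation: [[0.767, -0.642, -0.0], [-0.642, -0.767, 0.0], [-0.0, -0.0, -1.0]]
wrist_force: [0.1, 0.1, -1.1]
opening: 0.572
```

Request:
send_rows(increments="0 0 0 0 0;0 0 0 0 0")

```text
time_s: 12.05
position: [0.5602, 0.1768, 0.1746]
orientation: [[0.767, -0.642, -0.0], [-0.642, -0.767, 0.0], [-0.0, -0.0, -1.0]]
wrist_force: [-0.8, -0.6, 0.1]
opening: 0.57
```

Request:
send_rows(increments="0 0 0 0.003 0;0 0 0 0.003 0;0 0 0 0.003 0;0 0 0 0.003 0;0 0 0 0 0;0 0 0 0 0")

```text
time_s: 12.55
position: [0.5599, 0.1768, 0.1623]
orientation: [[0.767, -0.642, -0.001], [-0.642, -0.767, -0.0], [-0.001, 0.0, -1.0]]
wrist_force: [0.3, -0.0, -0.4]
opening: 0.572
```

Request:
send_rows(increments="0 0 0 0.0015 0;0 0 0 0.0015 0;0 0 0 0 0;0 0 0 0 0")

```text
time_s: 12.88
position: [0.5602, 0.1768, 0.1597]
orientation: [[0.767, -0.642, 0.0], [-0.642, -0.767, 0.0], [0.0, -0.0, -1.0]]
wrist_force: [-0.1, 0.6, 0.1]
opening: 0.568
```

Request:
send_rows(increments="0 0 0 0.0015 0;0 0 0 0 0;0 0 0 0 0")

```text
time_s: 13.13
position: [0.5604, 0.1765, 0.1582]
orientation: [[0.767, -0.642, 0.0], [-0.642, -0.767, -0.0], [0.001, -0.0, -1.0]]
wrist_force: [0.1, -0.4, 0.4]
opening: 0.569
```

Request:
send_rows(increments="0 0 0 0.001 0;0 0 0 0 0;0 0 0 0.001 0;0 0 0 0 0")

```text
time_s: 13.47
position: [0.5605, 0.1766, 0.1562]
orientation: [[0.767, -0.642, 0.001], [-0.642, -0.767, -0.0], [0.001, -0.001, -1.0]]
wrist_force: [1.7, -1.8, 0.3]
opening: 0.567
```

Request:
send_rows(increments="0 0 0 0.001 0;0 0 0 0 0;0 0 0 0 0")

```text
time_s: 13.72
position: [0.5606, 0.1766, 0.1552]
orientation: [[0.767, -0.642, 0.001], [-0.642, -0.767, -0.0], [0.001, -0.0, -1.0]]
wrist_force: [2.1, 0.1, -0.1]
opening: 0.568
```

Request:
send_rows(increments="0 0 0 0.001 0;0 0 0 0 0;0 0 0 0 0")

```text
time_s: 13.97
position: [0.5605, 0.1767, 0.1542]
orientation: [[0.767, -0.642, 0.001], [-0.642, -0.767, -0.0], [0.001, -0.0, -1.0]]
wrist_force: [1.7, -2.2, 1.2]
opening: 0.571
```

Request:
send_rows(increments="0 0 0 0.001 0;0 0 0 0 0;0 0 0 0 0")

```text
time_s: 14.22
position: [0.5605, 0.1767, 0.154]
orientation: [[0.767, -0.642, 0.001], [-0.642, -0.767, -0.0], [0.001, -0.001, -1.0]]
wrist_force: [0.7, -2.9, 5.3]
opening: 0.57
```

Request:
send_rows(increments="0 0 0 0 -5;0 0 0 -0.0001 -7;0 0 0 -0.0001 -7;0 0 0 -0.0001 -7;0 0 0 -0.0001 -7;0 0 0 -0.0001 -7")

```text
time_s: 14.72
position: [0.5608, 0.1773, 0.1547]
orientation: [[1.0, 0.007, 0.002], [0.007, -1.0, 0.001], [0.002, -0.001, -1.0]]
wrist_force: [1.3, -0.7, 6.0]
opening: 0.567
```

Request:
send_rows(increments="0 0 0 -0.0001 -7;0 0 0 -0.0001 -7;0 0 0 -0.0001 -7;0 0 0 -0.0001 -7;0 0 0 -0.0001 -7;0 0 0 -0.0001 -7;0 0 0 -0.0001 -7;0 0 0 -0.0001 -7")

```text
time_s: 15.38
position: [0.5608, 0.1781, 0.1555]
orientation: [[0.554, 0.833, 0.002], [0.833, -0.554, 0.003], [0.004, 0.0, -1.0]]
wrist_force: [2.1, 1.0, 6.0]
opening: 0.567
```

Request:
send_rows(increments="0 0 0 -0.0001 -7;0 0 0 -0.0001 -7;0 0 0 -0.0001 -7;0 0 0 -0.0001 -7;0 0 0 -0.0001 -7;0 0 0 -0.0001 -7")

```text
time_s: 15.88
position: [0.5603, 0.1787, 0.156]
orientation: [[-0.146, 0.989, 0.001], [0.989, 0.146, 0.004], [0.004, 0.002, -1.0]]
wrist_force: [0.0, 1.4, 6.3]
opening: 0.572
```

Request:
send_rows(increments="0 0 0 -0.0001 -7;0 0 0 -0.0001 -7;0 0 0 -0.0001 -7;0 0 0 -0.0001 -7;0 0 0 -0.0001 -7;0 0 0 -0.0001 -7;0 0 0 -0.0001 -7;0 0 0 -0.0001 -7")

```text
time_s: 16.55
position: [0.5591, 0.1787, 0.1567]
orientation: [[-0.902, 0.432, -0.001], [0.432, 0.902, 0.004], [0.003, 0.003, -1.0]]
wrist_force: [-1.2, 2.2, 7.0]
opening: 0.569
```

Request:
send_rows(increments="0 0 0 -0.0001 -7;0 0 0 -0.0001 -7;0 0 0 -0.0001 -7;0 0 0 -0.0001 -7;0 0 0 -0.0001 -7")

```text
time_s: 16.97
position: [0.5585, 0.1781, 0.1572]
orientation: [[-0.987, -0.163, -0.003], [-0.163, 0.987, 0.003], [0.002, 0.003, -1.0]]
wrist_force: [-2.6, 0.2, 7.2]
opening: 0.57
```

```bash
python3 -c "
from h import *
s=bot.read_state();print(s['joints'],s['position'],s['wrist_force'],s['time_s'])"
```

```text
[ 0.18795369  0.32375551  1.55808051  0.00329614  1.26171902 -1.54747441] [0.5585238  0.17812191 0.15717428] [-2.61206007  0.20884911  7.17069402] 16.9667
```

Request:
send_rows(increments="0 0 0 -0.0001 -7;0 0 0 -0.0001 -7;0 0 0 -0.0001 -7;0 0 0 -0.0001 -7")

```text
time_s: 17.3
position: [0.5582, 0.1774, 0.1574]
orientation: [[-0.795, -0.607, -0.003], [-0.607, 0.795, 0.001], [0.002, 0.003, -1.0]]
wrist_force: [-1.2, -0.8, 7.5]
opening: 0.567
```

Request:
send_rows(increments="0 0 0 -0.0001 -7;0 0 0 -0.0001 -7;0 0 0 -0.0001 -7")

```text
time_s: 17.55
position: [0.5584, 0.1769, 0.1575]
orientation: [[-0.524, -0.852, -0.003], [-0.852, 0.524, 0.0], [0.001, 0.003, -1.0]]
wrist_force: [-1.3, -1.4, 6.0]
opening: 0.569
```

Request:
send_rows(increments="0 0 0 -0.0001 -7;0 0 0 -0.0001 -6;0 0 0 0 0")

```text
time_s: 17.8
position: [0.5586, 0.1765, 0.1574]
orientation: [[-0.322, -0.947, -0.003], [-0.947, 0.322, -0.001], [0.001, 0.003, -1.0]]
wrist_force: [-2.1, -2.2, 5.0]
opening: 0.571
```

```bash
python3 look.py w10; python3 -c "
from h import *
s=bot.read_state();print(s['joints'],s['ft_torque'])
cv2.imwrite('pics/side10.png',cv2.resize(bot.camera('side')[90:230,110:290,::-1],None,fx=4.2,fy=4.2,interpolation=cv2.INTER_CUBIC))"
```

```text
17.8 [0.55856035 0.17653093 0.15744413] -108.80722097928802 [-2.08887018 -2.21561633  5.02250603] 0.5705330437106877 -2.6260084036780005
[ 1.87302443e-01  3.23703000e-01  1.55752912e+00  8.26783955e-05
  1.26330659e+00 -2.62248066e+00] [-0.33454246  0.52719837  0.16542271]
```

View pics/w10.png

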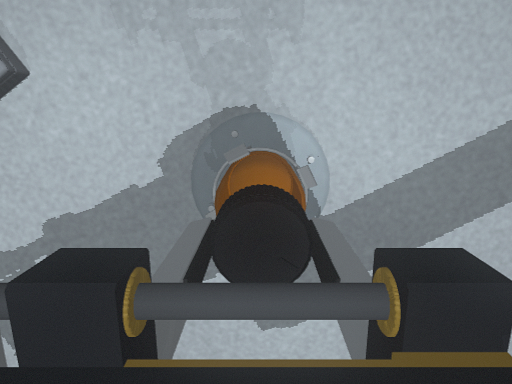

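View pics/side10.png

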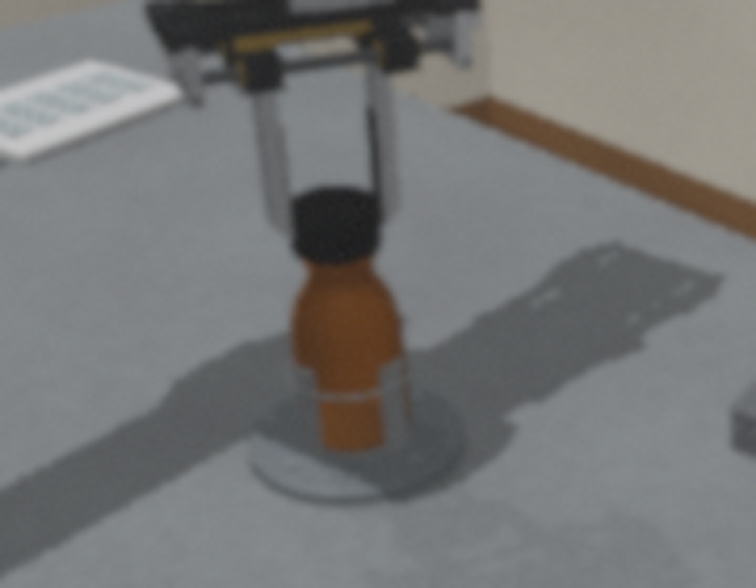

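Request:
send_rows(increments="0 0 0 -0.01 0;0 0 0 -0.025 0;0 0 0 -0.025 0;0 -0.0145 0.0342 0 0;0 -0.0145 0.0342 0 0;0 -0.0145 0.0342 0 0;0 -0.0145 0.0342 0 0;0 -0.0144 0.0343 0 0")

```text
time_s: 18.57
position: [0.4195, 0.3021, 0.2172]
orientation: [[-0.327, -0.945, -0.002], [-0.945, 0.327, 0.001], [-0.001, 0.002, -1.0]]
wrist_force: [1.2, 0.6, 0.5]
opening: 0.564
```

```bash
python3 look.py w11
```

```text
18.5667 [0.41953774 0.30212099 0.21722881] -109.08952505332763 [1.19354045 0.61861086 0.48989005] 0.5641534555135546 -2.3209504472888542
```

View pics/w11.png

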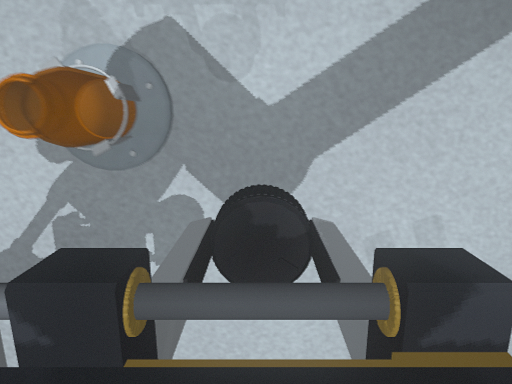

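Request:
send_rows(increments="0 0 0 0.04 0;0 0 0 0.04 0;0 0 0 0.04 0;0 0 0 0.04 0;0 0 0 0.03 0;0 0 0 0.009 0;0 0 0 0 0;0 0 0 0 0")

```text
time_s: 19.28
position: [0.4224, 0.3013, 0.019]
orientation: [[-0.325, -0.946, 0.0], [-0.946, 0.325, 0.001], [-0.001, -0.0, -1.0]]
wrist_force: [0.3, 1.8, -0.5]
opening: 0.571
```

```bash
python3 -c "
from h import *
im=cv2.imread('pics/w11.png')[55:160,0:140]
cv2.imwrite('pics/w11z.png',np.clip(cv2.resize(im,None,fx=5.5,fy=5.5,interpolation=cv2.INTER_CUBIC).astype(float)*1.4-10,0,255).astype(np.uint8))"
```

```text
(no output)
```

View pics/w11z.png

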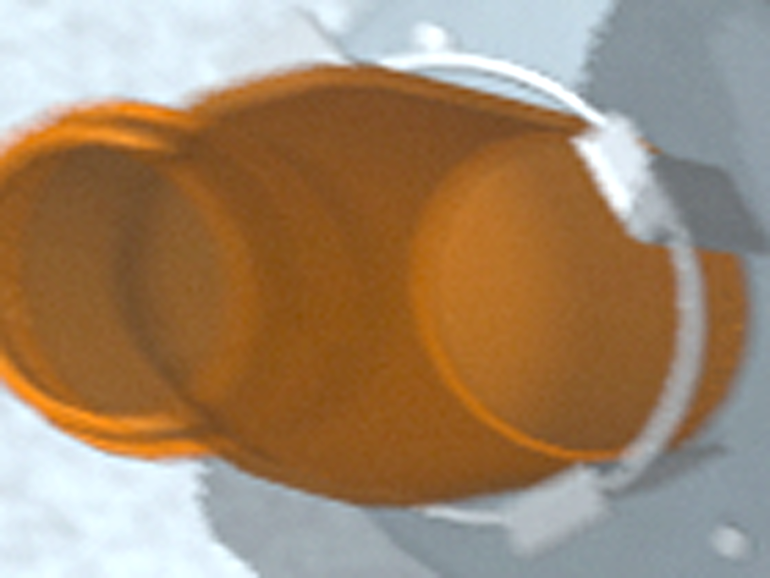

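Request:
send_rows(increments="0 0 0 0.002 0;0 0 0 0.002 0;0 0 0 0.001 0;0 0 0 0 0;0 0 0 0 0")

```text
time_s: 19.7
position: [0.4221, 0.301, 0.0139]
orientation: [[-0.325, -0.946, 0.001], [-0.946, 0.325, 0.001], [-0.001, -0.001, -1.0]]
wrist_force: [1.2, 0.5, -0.5]
opening: 0.572
```

Request:
send_rows(increments="0 0 0 0.0006 0;0.072 0 0 0 0;0.072 0 0 0 0;0.072 0 0 0 0;0.072 0 0 0 0;0.072 0 0 0 0")

```text
time_s: 20.2
position: [0.4217, 0.3007, 0.0125]
orientation: [[-0.324, -0.946, -0.0], [-0.946, 0.324, -0.0], [0.0, 0.0, -1.0]]
wrist_force: [0.2, 0.8, 0.1]
opening: 0.769
```

Request:
send_rows(increments="0.072 -0.0008 0 0 0;0.072 0 0 0 7;0.072 0 0 0 7;0.072 0 0 0 7;0.072 0 0 0 7;0.072 0 0 0 7;0.072 0 0 0 7;0.072 0 0 0 7")

```text
time_s: 20.87
position: [0.422, 0.3016, 0.0126]
orientation: [[-0.929, -0.37, -0.0], [-0.37, 0.929, 0.0], [0.0, 0.0, -1.0]]
wrist_force: [0.3, -0.4, -0.8]
opening: 0.767
```

Request:
send_rows(increments="0.072 0 0 0 7;0.072 0 0 0 7;0.072 0 0 0 7;0.072 0 0 0 7;0.072 0 0 0 7;0.072 0 0 0 7;0.072 0 0 0 7;0.072 0 0 0 0")

```text
time_s: 21.53
position: [0.4221, 0.3016, 0.0126]
orientation: [[-0.891, 0.455, -0.0], [0.455, 0.891, 0.0], [0.0, 0.0, -1.0]]
wrist_force: [-0.2, -0.9, 0.1]
opening: 0.77
```

```bash
python3 look.py w12; python3 - <<'E'
from fit import *
s,i=pickle.load(open("pics/w12.pkl","rb"));im=cv2.imread("pics/w12.png")
f=6;z=np.clip(cv2.resize(im,None,fx=f,fy=f,interpolation=cv2.INTER_CUBIC).astype(float)*3-40,0,255).astype(np.uint8)
p0=s["position"]
for zz,col in((0,(0,0,255)),(.03,(255,0,255))):
    p=np.array([proj(i,[p0[0]+.027*np.cos(a),p0[1]+.027*np.sin(a),zz])*f+f/2 for a in np.arange(0,6.3,.05)]).astype(int)
    cv2.polylines(z,[p],True,col,1)
cv2.imwrite("pics/w12o.png",z[180*f:285*f,195*f:328*f][:600])
E
```

```text
21.5333 [0.422069   0.3015921  0.01262427] 152.95696106858145 [-0.21501381 -0.92658635  0.10387448] 0.7703544871828635 -0.6127295219675353
```

View pics/w12o.png

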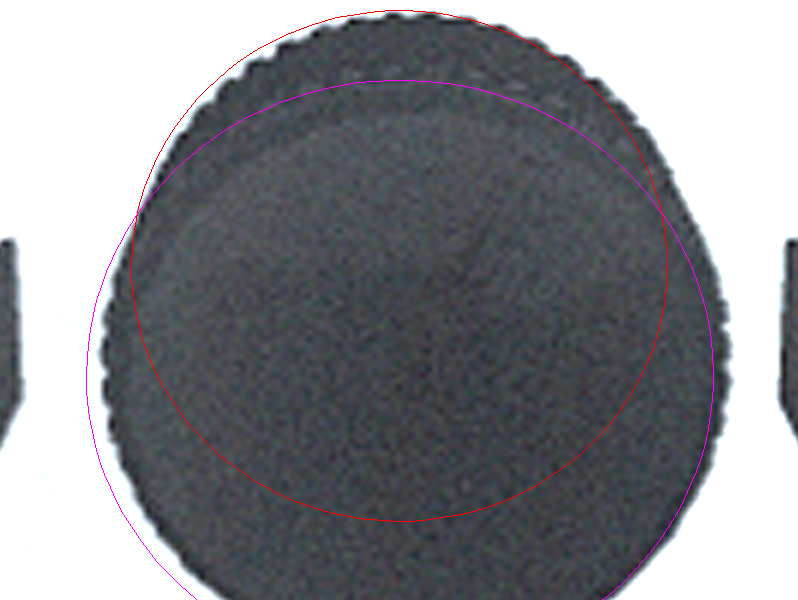

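Request:
send_rows(increments="0.072 0 0.0013 0 0;0 0 0 0 0;0 0 0 0 0;0 0 0 0 0;0 0 0 0 0;0 0 0 0 0;0 0 0 0 0;0 0 0 0 0")

```text
time_s: 22.25
position: [0.4226, 0.3027, 0.0127]
orientation: [[-0.892, 0.453, 0.0], [0.453, 0.892, 0.0], [-0.0, 0.0, -1.0]]
wrist_force: [0.2, -0.6, -0.9]
opening: 0.568
```

Request:
send_rows(increments="0 0 0 -0.01 0;0 0 0 -0.03 0;0 0 0 -0.041 0;0 0 0 -0.041 0;0 0 0 -0.041 0;0 0 0 -0.041 0;0 -0.0358 -0.0099 0 0;0 -0.0358 -0.0099 0 0")

```text
time_s: 22.92
position: [0.4788, 0.2539, 0.2215]
orientation: [[-0.893, 0.449, 0.008], [0.449, 0.893, 0.003], [-0.005, 0.007, -1.0]]
wrist_force: [0.9, -0.1, -1.4]
opening: 0.567
```

Request:
send_rows(increments="0 -0.0358 -0.0099 0 0;0 -0.0358 -0.0099 0 0;0 -0.0359 -0.0099 0 0;0 0 0 0.015 0;0 0 0 0.015 0;0 0 0 0 0;0 0 0 0 0;0 0 0 0 0")

```text
time_s: 23.58
position: [0.56, 0.1777, 0.1877]
orientation: [[-0.892, 0.452, 0.001], [0.452, 0.892, 0.0], [-0.001, 0.001, -1.0]]
wrist_force: [0.4, -0.3, -0.5]
opening: 0.567
```

```bash
python3 look.py w13
```

```text
23.5833 [0.55996548 0.17772703 0.18773779] 153.09581044078902 [ 0.43801873 -0.33855901 -0.47177143] 0.5673940681894388 -0.9124036386951728
```

View pics/w13.png

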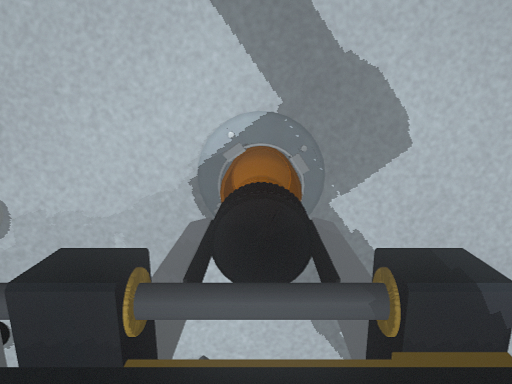

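Request:
send_rows(increments="0 0 0 0.008 0;0 0 0 0.006 0;0 0 0 0.004 0;0 0 0 0.004 0;0 0 0 0.004 0;0 0 0 0 0;0 0 0 0 0;0 0 0 0 0")

```text
time_s: 24.3
position: [0.5601, 0.1775, 0.1607]
orientation: [[-0.892, 0.453, 0.0], [0.453, 0.892, 0.0], [-0.0, 0.0, -1.0]]
wrist_force: [0.1, -0.3, 0.4]
opening: 0.568
```

Request:
send_rows(increments="0 0 0 0.001 0;0 0 0 0.001 0;0 0 0 0.001 0;0 0 0 0 0;0 0 0 0 0")

```text
time_s: 24.72
position: [0.56, 0.1774, 0.1578]
orientation: [[-0.892, 0.453, 0.0], [0.453, 0.892, 0.0], [-0.0, 0.0, -1.0]]
wrist_force: [0.1, -0.0, 0.5]
opening: 0.57
```

Request:
send_rows(increments="0 0 0 0.001 0;0 0 0 0 0;0 0 0 0 0")

```text
time_s: 24.97
position: [0.5602, 0.1774, 0.1573]
orientation: [[-0.892, 0.453, 0.001], [0.453, 0.892, 0.0], [-0.001, 0.001, -1.0]]
wrist_force: [-0.1, -1.4, 3.8]
opening: 0.569
```

Request:
send_rows(increments="0 0 0 0.0008 0;0 0 0 0 0;0 0 0 0 0")

```text
time_s: 25.22
position: [0.5604, 0.1773, 0.1569]
orientation: [[-0.892, 0.453, 0.002], [0.453, 0.892, 0.0], [-0.001, 0.001, -1.0]]
wrist_force: [1.2, -0.8, 6.1]
opening: 0.575
```

Request:
send_rows(increments="0 0 0 0 -5;0 0 0 0 -5;0 0 0 0 -5")

```text
time_s: 25.47
position: [0.5593, 0.178, 0.1562]
orientation: [[-0.979, 0.203, -0.001], [0.203, 0.979, 0.001], [0.001, 0.001, -1.0]]
wrist_force: [-1.2, 1.0, 3.4]
opening: 0.568
```

Request:
send_rows(increments="0 0 0 0 -5;0 0 0 0 -5")

```text
time_s: 25.63
position: [0.5594, 0.1775, 0.1554]
orientation: [[-1.0, 0.029, -0.001], [0.029, 1.0, 0.0], [0.001, 0.0, -1.0]]
wrist_force: [0.5, 1.1, -1.0]
opening: 0.571
```

Request:
send_rows(increments="0 0 0 0.0015 0;0 0 0 0 0;0 0 0 0.001 0;0 0 0 0 0")

```text
time_s: 25.97
position: [0.5596, 0.1774, 0.1529]
orientation: [[-0.999, 0.035, -0.001], [0.035, 0.999, -0.0], [0.001, -0.0, -1.0]]
wrist_force: [0.1, -0.4, -1.0]
opening: 0.568
```

Request:
send_rows(increments="0 0 0 0.001 0;0 0 0 0 0;0 0 0 0 0")

```text
time_s: 26.22
position: [0.5599, 0.1774, 0.1524]
orientation: [[-0.999, 0.034, 0.0], [0.034, 0.999, 0.0], [-0.0, 0.0, -1.0]]
wrist_force: [1.0, 0.3, -0.2]
opening: 0.567
```

Request:
send_rows(increments="0 0 0 0.0008 0;0 0 0 0 0;0 0 0 0 0")

```text
time_s: 26.47
position: [0.56, 0.1775, 0.1523]
orientation: [[-0.999, 0.034, 0.001], [0.034, 0.999, 0.0], [-0.001, 0.0, -1.0]]
wrist_force: [-1.5, 0.1, 4.9]
opening: 0.566
```

```bash
python3 look.py w14; python3 -c "
from h import *
s=bot.read_state();print(s['joints'],s['ft_torque'])
cv2.imwrite('pics/side14.png',cv2.resize(bot.camera('side')[90:230,110:290,::-1],None,fx=4.2,fy=4.2,interpolation=cv2.INTER_CUBIC))"
```

```text
26.4667 [0.55997908 0.17746353 0.15226859] 178.0651970650357 [-1.48323809  0.11450014  4.89641764] 0.566314524577334 -1.348589549835398
[ 1.88431957e-01  3.27664450e-01  1.56504101e+00  1.88190615e-05
  1.24821971e+00 -1.34856887e+00] [-0.02538253  0.32338521 -0.06433861]
```

View pics/side14.png

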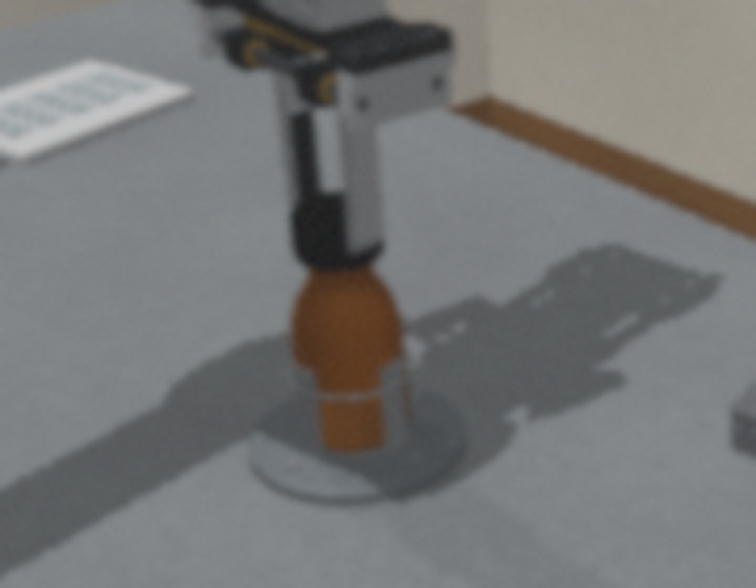

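View pics/w14.png

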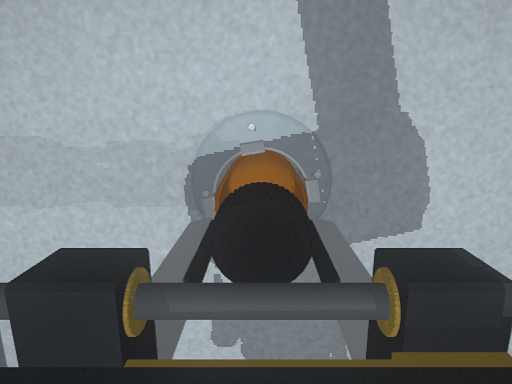

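Request:
send_rows(increments="0 0 0 0.0001 5;0 0 0 0.0001 7;0 0 0 0.0001 7;0 0 0 0.0001 7;0 0 0 0.0001 7;0 0 0 0.0001 7;0 0 0 0.0001 7;0 0 0 0.0001 7")

```text
time_s: 27.23
position: [0.5602, 0.1769, 0.1513]
orientation: [[-0.555, 0.832, 0.001], [0.832, 0.555, -0.001], [-0.001, 0.0, -1.0]]
wrist_force: [-1.4, -1.6, 4.6]
opening: 0.569
```

Request:
send_rows(increments="0 0 0 0.00012 7;0 0 0 0.00012 7;0 0 0 0.00012 7;0 0 0 0.00012 7;0 0 0 0.00012 7;0 0 0 0.00012 7;0 0 0 0.00012 7;0 0 0 0.00012 7")

```text
time_s: 27.9
position: [0.5599, 0.177, 0.1504]
orientation: [[0.379, 0.925, 0.0], [0.925, -0.379, -0.001], [-0.0, 0.001, -1.0]]
wrist_force: [-1.8, -1.7, 5.6]
opening: 0.569
```

Request:
send_rows(increments="0 0 0 0.00012 7;0 0 0 0.00012 7;0 0 0 0.00012 7;0 0 0 0.00012 7;0 0 0 0.00012 7;0 0 0 0.00012 7;0 0 0 0.00012 7;0 0 0 0.00012 7")

```text
time_s: 28.57
position: [0.5605, 0.1773, 0.1495]
orientation: [[0.979, 0.203, 0.002], [0.203, -0.979, -0.0], [0.002, 0.0, -1.0]]
wrist_force: [-0.2, -0.5, 4.2]
opening: 0.568
```

Request:
send_rows(increments="0 0 0 0.00012 7;0 0 0 0.00012 7;0 0 0 0.00012 7;0 0 0 0.00012 7;0 0 0 0.00012 7;0 0 0 0.00012 7;0 0 0 0.00012 7;0 0 0 0 0")

```text
time_s: 29.23
position: [0.5605, 0.1771, 0.1487]
orientation: [[0.797, -0.604, 0.002], [-0.604, -0.797, -0.0], [0.001, -0.001, -1.0]]
wrist_force: [-0.3, -0.4, 5.8]
opening: 0.571
```

```bash
python3 look.py w15
```

```text
29.2333 [0.560474   0.17711066 0.14867457] -37.17593156208874 [-0.27310764 -0.3642152   5.76251572] 0.5712492623590262 2.407972176380784
```

View pics/w15.png

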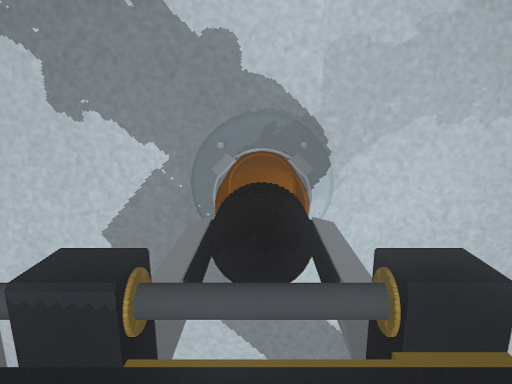

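Request:
send_rows(increments="0 0 0 -0.0011 0;0 0 0 0 0;0.074 0 0 0 0;0.074 0 0 0 0;0.074 0 0 0 0;0.074 0 0 0 0;0.074 0 0 0 0;0.074 0 0 0 0")

```text
time_s: 29.95
position: [0.5599, 0.1774, 0.149]
orientation: [[0.799, -0.601, -0.0], [-0.601, -0.799, 0.0], [-0.0, -0.0, -1.0]]
wrist_force: [0.9, 0.0, -0.1]
opening: 0.785
```

Request:
send_rows(increments="0.074 0 0 0 -7;0.074 0 0 0 -7;0.074 0 0 0 -7;0.074 0 0 0 -7;0.074 0 0 0 -7;0.074 0 0 0 -7;0.074 0 0 0 -7;0.074 0 0 0 -7")

```text
time_s: 30.62
position: [0.5599, 0.1774, 0.1491]
orientation: [[0.943, 0.332, 0.0], [0.332, -0.943, 0.0], [0.0, -0.0, -1.0]]
wrist_force: [-0.2, 0.3, 0.4]
opening: 0.789
```

Request:
send_rows(increments="0.074 0 0 0 -7;0.074 0 0 0 -7;0.074 0 0 0 -7;0.074 0 0 0 -7;0.074 0 0 0 -7;0.074 0 0 0 -7;0.074 0 0 0 -7;0.074 0 0 0 -7")

```text
time_s: 31.28
position: [0.5599, 0.1774, 0.1491]
orientation: [[0.252, 0.968, 0.0], [0.968, -0.252, 0.0], [0.0, 0.0, -1.0]]
wrist_force: [-0.1, -0.9, -1.1]
opening: 0.785
```

Request:
send_rows(increments="0.074 0 0 0 -7;0.074 0 0 0 -7;0.074 0 0 0 -7;0.074 0 0 0 -7;0.074 0 0 0 -7;0.074 0 0 0 -7;0.074 0 0 0 -7;0.074 0 0 0 0")

```text
time_s: 31.95
position: [0.5599, 0.1774, 0.1491]
orientation: [[-0.562, 0.827, 0.0], [0.827, 0.562, 0.0], [-0.0, 0.0, -1.0]]
wrist_force: [0.2, -1.2, 0.2]
opening: 0.787
```

```bash
python3 look.py w16; python3 - <<'E'
from fit import *
s,i=pickle.load(open("pics/w16.pkl","rb"));im=cv2.imread("pics/w16.png")
f=6;z=np.clip(cv2.resize(im,None,fx=f,fy=f,interpolation=cv2.INTER_CUBIC).astype(float)*3-40,0,255).astype(np.uint8)
p0=s["position"]
for C,zz,col in(((.5598,.1775),.1335+.03,(0,0,255)),(p0,.1335+.03,(255,0,255))):
    p=np.array([proj(i,[C[0]+.027*np.cos(a),C[1]+.027*np.sin(a),zz])*f+f/2 for a in np.arange(0,6.3,.05)]).astype(int)
    cv2.polylines(z,[p],True,col,1)
cv2.imwrite("pics/w16o.png",z[180*f:285*f,195*f:328*f][:600])
E
```

```text
31.95 [0.55987824 0.17741445 0.1491355 ] 124.18627158050738 [ 0.24878875 -1.21977695  0.15446726] 0.7865906509851417 -0.4082223347751213
```

View pics/w16o.png

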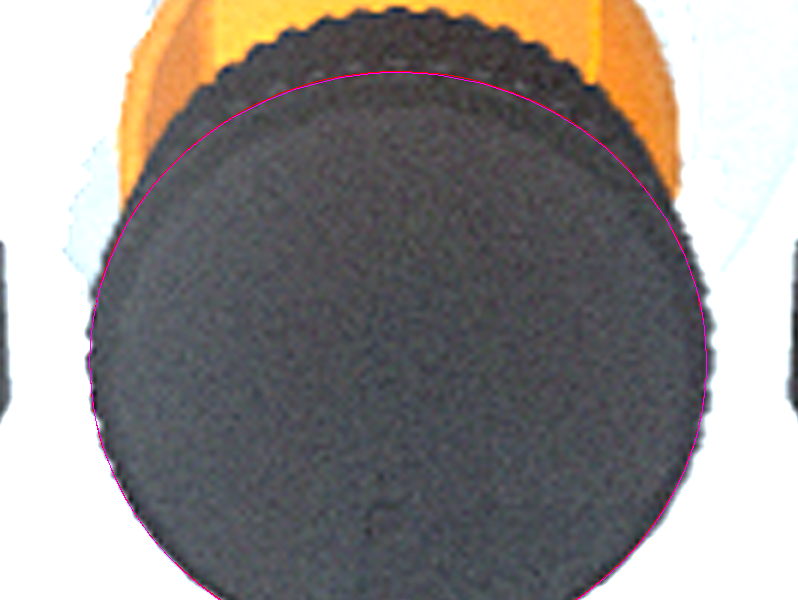

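Request:
send_rows(increments="0 0 0 0 0;0 0 0 0 0;0 0 0 0 0;0 0 0 0 0;0 0 0 0 0;0 0 0 0 0;0 0 0 0 0;0 0 0 0 0")

```text
time_s: 32.67
position: [0.5599, 0.1774, 0.1491]
orientation: [[-0.56, 0.828, 0.0], [0.828, 0.56, 0.0], [0.0, 0.0, -1.0]]
wrist_force: [-0.0, -0.2, -0.6]
opening: 0.571
```

Request:
send_rows(increments="0 0 0 0.0008 0;0 0 0 0.0001 5;0 0 0 0.00012 7;0 0 0 0.00012 7;0 0 0 0.00012 7;0 0 0 0.00012 7;0 0 0 0.00012 7;0 0 0 0.00012 7")

```text
time_s: 33.33
position: [0.56, 0.1771, 0.1483]
orientation: [[0.23, 0.973, 0.001], [0.973, -0.23, -0.0], [-0.0, 0.001, -1.0]]
wrist_force: [0.1, -0.5, 4.8]
opening: 0.569
```

Request:
send_rows(increments="0 0 0 0.00012 7;0 0 0 0.00012 7;0 0 0 0.00012 7;0 0 0 0.00012 7;0 0 0 0.00012 7;0 0 0 0.00012 7;0 0 0 0.00012 7;0 0 0 0.00012 7")

```text
time_s: 34.0
position: [0.5602, 0.1773, 0.1473]
orientation: [[0.935, 0.354, 0.001], [0.354, -0.935, -0.0], [0.001, 0.001, -1.0]]
wrist_force: [0.3, 0.8, 3.3]
opening: 0.569
```

Request:
send_rows(increments="0 0 0 0.00012 7;0 0 0 0.00012 7;0 0 0 0.00012 7;0 0 0 0.00012 7;0 0 0 0.00012 7;0 0 0 0 0;0 0 0 0 0")

```text
time_s: 34.58
position: [0.5601, 0.1773, 0.1467]
orientation: [[0.971, -0.238, 0.001], [-0.238, -0.971, -0.0], [0.001, -0.0, -1.0]]
wrist_force: [-0.9, -1.2, 5.6]
opening: 0.567
```

```bash
python3 look.py w17; python3 -c "
from h import *
s=bot.read_state();print(s['joints'],s['ft_torque'])
cv2.imwrite('pics/side17.png',cv2.resize(bot.camera('side')[90:230,110:290,::-1],None,fx=4.2,fy=4.2,interpolation=cv2.INTER_CUBIC))"
```

```text
34.5833 [0.56014036 0.17729265 0.14671691] -13.761193758093958 [-0.91647985 -1.16538293  5.58164676] 0.5667731719300391 1.999394465165762
[ 1.88283248e-01  3.31742081e-01  1.57339031e+00 -2.95401531e-04
  1.23552743e+00  1.99924952e+00] [-0.24373572  0.38540653 -0.11118783]
```

View pics/side17.png

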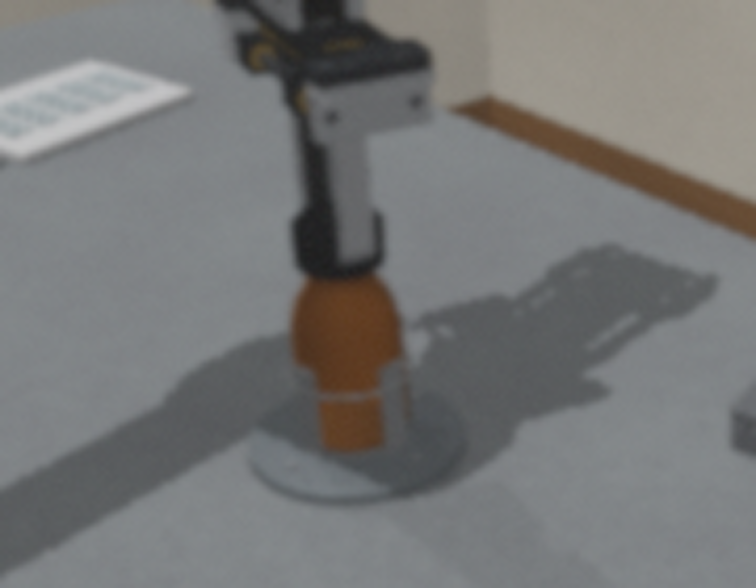

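View pics/w17.png

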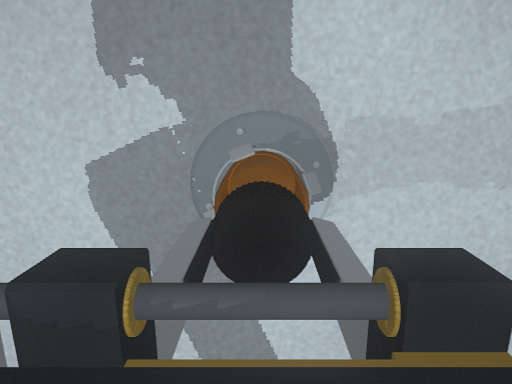

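Request:
send_rows(increments="0 0 0 0.0001 7;0 0 0 0.0001 7;0 0 0 0.0001 6;0 0 0 0 0;0 0 0 0 0;0 0 0 0 0")

```text
time_s: 35.18
position: [0.5601, 0.1772, 0.1464]
orientation: [[0.831, -0.556, 0.001], [-0.556, -0.831, -0.0], [0.001, -0.0, -1.0]]
wrist_force: [-0.3, -1.2, 5.8]
opening: 0.568
```

```bash
python3 look.py w18; python3 - <<'E'
from fit import *
s,i=pickle.load(open("pics/w18.pkl","rb"));im=cv2.imread("pics/w18.png")
f=6;z=np.clip(cv2.resize(im,None,fx=f,fy=f,interpolation=cv2.INTER_CUBIC).astype(float)*4-60,0,255).astype(np.uint8)
p0=s["position"]
for zt,col in((.1635,(0,0,255)),(.1675,(0,255,0))):
    p=np.array([proj(i,[.5598+.027*np.cos(a),.1775+.027*np.sin(a),zt])*f+f/2 for a in np.arange(0,6.3,.05)]).astype(int)
    cv2.polylines(z,[p],True,col,1)
cv2.imwrite("pics/w18o.png",z[175*f:285*f,195*f:328*f][:600])
E
```

```text
35.1833 [0.56013889 0.17719657 0.14637993] -33.75071915634946 [-0.29496175 -1.24389209  5.84815099] 0.5681734711992813 2.3482838637849346
```

View pics/w18o.png

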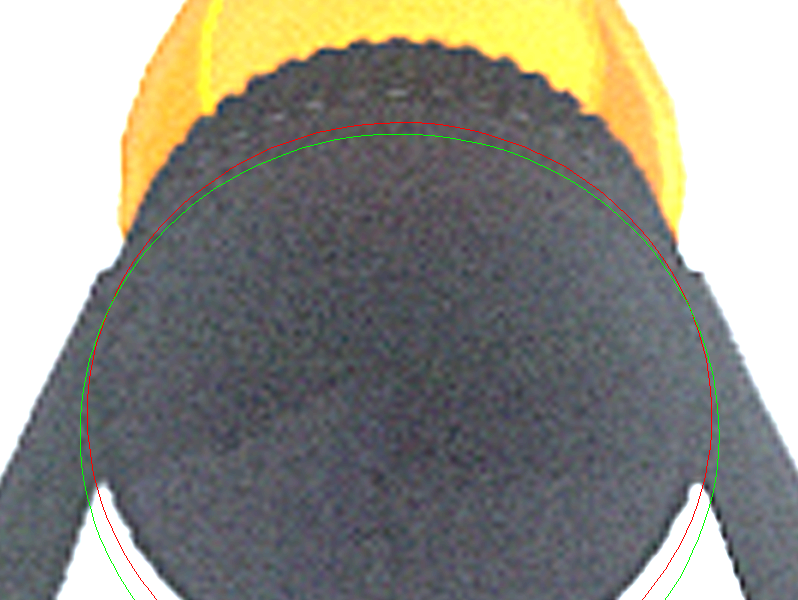

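```bash
python3 -c "
from h import *
cv2.imwrite('pics/top18.png',bot.camera('top')[:,:,::-1]);s=bot.read_state();print(s['position'],s['wrist_force'],s['opening'],s['time_s'])"
```

```text
[0.56013421 0.17723951 0.14638285] [-0.8019759 -1.3159672  6.1462947] 0.5679707885709624 35.2833
```

View pics/top18.png

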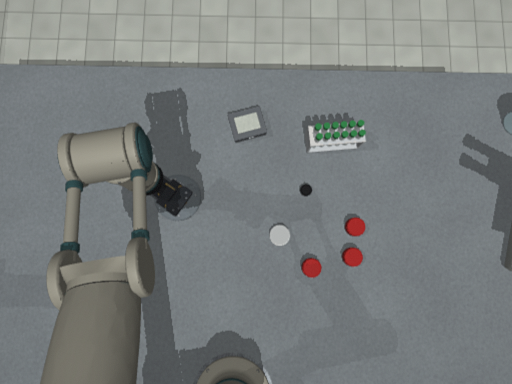

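The bystanders sit at the same pixels as in the first top view: small cap (306,190), dish (280,235), and the red caps, box and rack have not moved. The gripper is on the bottle at about (175,195).

```bash
python3 -c "
from bench import bot
print(bot.sign_off())"
```

```text
the job is handed in; nothing more can be done
None
```

The large black cap is on the amber bottle, screwed on about one turn past the drop. The gripper still holds it level, pushing down with about 6 N, and I handed the job in at about 35 s.

**What I did**
- **Pick-up:** The first attempt closed above the cap. The fingertips are about level with the TCP, not 25 mm ahead as `bot.tip_extent` says. I went in lower and gripped it.
- **Turning back:** I set the cap on the neck and turned it back about 290°, but the last joint ran out of range just before the drop. I lifted the cap off, set it on clear bench, regripped it about 98° round and put it back on the neck.
- **Drop:** It dropped within the next 25° of backward turning. Force fell to zero and the cap seated about 5 mm lower.
- **Turning forward:** I turned it clockwise 215°, regripped it in place, then turned it another 158°. That is 373° in all, about 358° after the estimated drop angle.

**Last checks**
- **Height:** From the tool height, the cap top is about 9.5 mm above the rim, as expected one turn after the drop. The descent matched the 6 mm pitch throughout.
- **Level:** The tool is within 0.1° of vertical.
- **Grip:** The opening is 53.4 mm, so the cap is held.
- **Bystanders:** They look unmoved in the top view.

**Uncertain or disagreeing**
- **Drop angle:** I only know it to about ±8°, since it was read from force and height. The final turn carries the same uncertainty.
- **Camera height:** The wrist-camera outline put the cap top about 2 to 3 mm lower than the tool height did. The offset was the same before and after the last turn, so I took it as a calibration error.
- **Lean on the first pass:** The cap probably leaned slightly in the grip near the thread end, because it stopped rising there. After the regrip it rode level.

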